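Offer up the craft-box lid to its hinges and hold it for pinning

ROBOT

A 6-joint arm with a two-finger parallel gripper is mounted at the origin on the work surface. World frame = base frame: x ahead of the robot, y to its left, z up, the work surface at z = 0. Lengths are in mm, angles in rad, forces in N, time in s.
With the tool pointing down it reaches from about 300 to 775 mm from the base axis. Payload 14.6 kg.
Tool frame: the origin (TCP) lies between the finger pads; the fingertips stand 11 mm ahead of it and the grasp point (between the pads) lies 8 mm behind it; z points along the fingers, y is the direction in which the jaws open and shut (so a half turn about z gives the same grasp; the last joint's range is limited). The gripper opens to 94 mm and grips with 3 to 60 N. Pads are 16 mm wide; open, the fingers measure 119 mm over their backs; the gripper's body (75 mm by 177 mm) begins 78 mm behind the grasp point.
Start: joints at [1.21, 0.3, 1.521, -0, 1.321, -0.067], TCP at [159.273, 526.423, 216.446] pointing down, gripper open.
Joint ranges: [-3.03, 3.03], [-0.79, 2.21], [0.23, 2.52], [-1.04, 4.18], [0, 3.07], [-2.55, 2.55]. Speed limits (rad/s): [2.22, 2.22, 2.57, 3.14, 3.14, 3.14].

INTERFACE

Orientations are given as [roll, pitch, yaw] about the fixed x, y, z axes, in that order (R = Rz(yaw) Ry(pitch) Rx(roll)).
In Python, from cell import * gives the robot as it stands.
- The arm moves only by the tool arm_command, never from a script. Its argument "deltas" is a list of rows, each an object with "xyz": the shift along the world's x, y, z in m, a list of three; "turn": the turn, a rotation vector about the world's x, y, z in rad, a list of three. A call has 1 to 12 rows; each row shifts and turns the commanded pose from where the row before left it; what a row does not reach is not made up. A row lasts 1/8 s, in which the tool goes at most 62.5 mm and 10.7 degrees, less where a joint would pass 70% of its speed; a pose out of reach is approached as far as the arm can. A call with a gripper value outside its range is refused whole. "gripper" is the closure, from 0 (fully open) to 1 (shut), set as the call begins (left out, the last holds). The fingers move at their own pace and stop on an object; "force" is the grip in N (left out, the last holds). Time passes only in rows, so rows that do not move let the fingers close. It gives the time, the measured TCP pose, the force and the opening at its end, in the units of the state.
- read_state(): the state, without advancing time (a new reading comes with each control period).
- camera(name): name is "scene" or "side" or "wrist"; returns a dict with "color" (384x512x3 uint8, red, green, blue), "fx", "fy", "cx", "cy" (pixels), "rvec" (rotation vector, rad) and "tvec" (3), from world to camera coordinates, as OpenCV has them; the wrist camera has in their place "mount" (4x4, takes a point from camera to tool coordinates, whose origin is the TCP and whose axes are the flange's). Camera axes: x right, y down, z forward; pixel columns grow to the right and rows downward; lengths in mm; the calibration is good to about 2 mm. A picture is of the moment at which its call begins: read the wrist's pose just before it. There is no depth.
- sign_off(): hands the job in, once; it reports no verdict.
The state is a dict: "clock": time; "joints": joint angles; "qd": joint speeds; "effort": joint torques, N m; "eef_pos": TCP position; "eef_rot": TCP orientation; "wrist_force": force on the tool from outside, world axes, zero at the start; "moment": the same for the moment, N m; "finger_gap": finger opening in mm.
Only numpy, scipy, OpenCV 4.12 (cv2) and the standard library are available. Lean on these libraries where they do the work, as an engineer would, in place of code of your own. Each camera call takes 0.05 s, during which the arm holds its last target.

TASK

The reading room's plywood craft box needs its lid re-hung. Take the loose lid by its upper edge out of the wire file rack, bring it upright to the back of the box with its inner face towards the box, and set the single knuckle of each of its two hinge leaves between the two knuckles of the matching leaf on the box, so that at both hinges the pin holes make one straight line. Finish while holding the lid still like that, its weight in the gripper and not let down onto the box, so that a colleague can push the pins in; do not force the hinges, and leave the pins, the phone and the bowl where they are.

Things in the scene. Friction and masses are not known exactly. Their poses are not given: they have to be found in the camera images.
- lid: the loose lid, a plywood panel 12 mm thick, 220 mm wide (its y), 150 mm high (its z), about 0.28 kg; origin at the panel's centre. z points up to its plain upper edge, x out of its outer face (inner face at x = -6 mm), y along the hinge line. It starts upright in the rack, standing on its two knuckles and leaning very slightly; held by the upper edge it lifts straight out.
- lid_top (a point): middle of the lid's upper edge (75 mm above the lid's origin, about 173 mm above the table at the start); axes as the lid's. The lid is pinched here across its 12 mm thickness; at the start nothing else stands within 70 mm below this edge.
- lid_hinge_left (a point): hole centre of the lid's left knuckle, half-way along the barrel, at (-6, +65, -85.5) mm in the lid's frame; axes as the lid's. Each lid leaf has ONE steel knuckle: barrel 13 mm outer diameter, 18 mm long (along y), 7 mm hole, its axis in the plane of the inner face, 10.5 mm below the panel's lower edge.
- lid_hinge_right (a point): the same for the lid's right knuckle, at (-6, -65, -85.5) mm in the lid's frame; axes as the lid's
- craft_box: the open craft box, plywood with 12 mm walls, 150 mm deep (its x), 220 mm wide (its y), 85 mm high; it does not move. Origin at the centre of its underside; z up; -x is its front (small steel catch plate), +x its back. Two steel hinge leaves lie on the back wall's top edge, their knuckles standing out behind the wall.
- box_hinge_left (a point): middle of the gap between the TWO knuckles of the box's left leaf, on the barrel axis, at (85.5, +65, 85) mm in the box's frame; axes as the box's. Knuckles 13 mm thick, 14 mm long, 7 mm hole, axis along y; gap 23 mm, open above, below and behind. The hole centre of the lid's left knuckle belongs here.
- box_hinge_right (a point): the same for the box's right leaf, at (85.5, -65, 85) mm in the box's frame. With holes in line and the lid's axes parallel to the box's, the panel stands behind the barrel axis, its lower edge 4 mm clear above the box's knuckles; let down onto them the holes are 4 mm too low.
- rack: fixed wire file rack: base 130 x 190 x 6 mm with four wire hoops 80 mm high, 165 mm wide, standing across its x; the lid is in the middle slot, a notebook reaching 96 mm above the table is in the slot on the -x side. Origin at the centre of its underside; its axes are parallel to those of the lid in it.
- pin_a: bystander: a loose steel hinge pin, 6 mm thick, 66 mm long with a bent end, lying on the table; origin at the middle of its underside
- pin_b: bystander: a second, equal hinge pin beside the first
- phone: bystander: a phone 152 x 76 x 9 mm lying on the table; origin at the centre of its underside
- bowl: bystander: a bowl of biscuits, 148 mm across, 62 mm high; origin at the centre of its underside
Things that resemble listed ones, but are neither listed nor needed, are in the scene too. Of the things that look like the rack, the larger one is meant.

How it is judged:
By the outcome, as a careful person would: the job done as asked, in the order asked, and still so for the second after the job is handed in, while the arm keeps its last pose, push and grip.
It also fails if it takes over 43 s, if anything falls off the work surface, if the arm or the gripper's body presses on something with over 40 N, if the wrist force passes 120 N, or if a joint passes its speed limit or range.

## Working session

There is one attempt and no reset: what is moved stays moved. The work goes in short steps, Python scripts to look and compute and a tool call to move; the robot and the scene stay as the last step left them, time stands still between calls to the robot, and variables do not carry over. Pictures are saved under pics/ and viewed, and the job is handed in when it is done.

Besides the shell and the picture viewer there is one more tool, called as name([rows], argument=value, ...), one row to a line, values as JSON. arm_command: Moves the arm, as the interface text tells. Its arguments: {"type":"object","properties":{"deltas":{"type":"array","items":{"type":"object","properties":{"xyz":{"type":"array","items":{"type":"number"}},"turn":{"type":"array","items":{"type":"number"}}}}},"gripper":{"type":"number"},"force":{"type":"number"}},"required":["deltas"]}

```bash
mkdir -p pics; ls; python3 - <<'E'
from cell import *
import cv2,pickle
d={}
s=read_state(); print(s)
for n in ["scene","side","wrist"]:
    c=camera(n); d[n]=c; cv2.imwrite(f"pics/{n}0.png",c["color"][:,:,::-1])
    print(n,{k:v for k,v in c.items() if k!="color"})
pickle.dump((s,d),open("v0.pkl","wb"))
E
```

```text
pics
{'clock': 0.0, 'joints': array([ 1.21041755e+00,  3.00436192e-01,  1.52157381e+00,  1.16123717e-05,
        1.32070982e+00, -6.66139627e-02]), 'qd': array([ 6.85680933e-05, -1.29190098e-03,  5.62374879e-04,  1.34217282e-05,
        3.66174309e-04,  7.38618371e-04]), 'effort': array([-7.48571620e-04, -5.31818676e+01, -3.52739418e+01,  7.08112679e-02,
        2.44912470e-02, -1.01363171e-04]), 'eef_pos': array([159.17592121, 526.20194916, 215.90855118]), 'eef_rot': array([-3.14046873e+00, -8.62528289e-05,  2.84782491e+00]), 'wrist_force': array([-0.09186864,  0.09683411,  0.78261422]), 'moment': array([-0.07531787,  0.00090427,  0.01745695]), 'finger_gap': 93.81166697033001}
scene {'fx': 459.1834834733443, 'fy': 459.1834834733443, 'cx': 251.5976582983084, 'cy': 192.83458049961249, 'rvec': array([ 2.03287959,  1.2243203 , -0.53130658]), 'tvec': array([-233.57046375, -191.21071951, 1528.58398484])}
side {'fx': 382.19471177834174, 'fy': 382.19471177834174, 'cx': 251.45074588038, 'cy': 186.53767711665276, 'rvec': array([ 0.10511767, -2.75835356,  1.395033  ]), 'tvec': array([ 503.51368228,  116.09270689, 1032.20932149])}
wrist {'fx': 328.0631610703451, 'fy': 328.0631610703451, 'cx': 254.21293899086737, 'cy': 191.99222200211403, 'mount': array([[-1.20243110e-03, -9.61390121e-01, -2.75186464e-01,
         8.05903464e+01],
       [ 9.99999249e-01, -1.09108047e-03, -5.57717149e-04,
         7.48694577e-01],
       [ 2.35933180e-04, -2.75186928e-01,  9.61390711e-01,
        -1.68429803e+02],
       [ 0.00000000e+00,  0.00000000e+00,  0.00000000e+00,
         1.00000000e+00]])}
```

View pics/scene0.png

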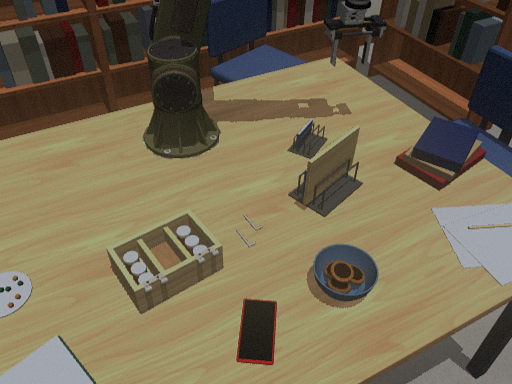

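View pics/side0.png

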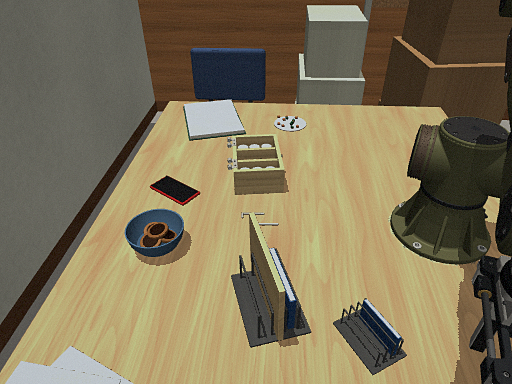

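View pics/wrist0.png

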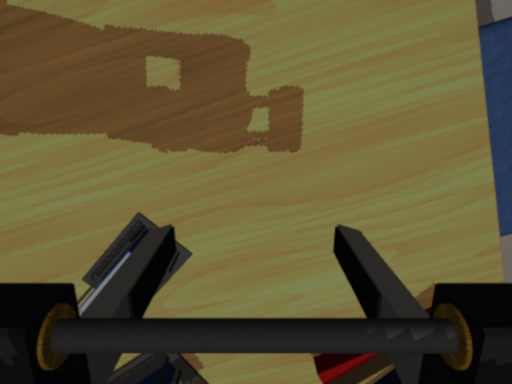

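```bash
cat > h.py <<'E'
import numpy as np, cv2, pickle
from scipy.spatial.transform import Rotation as Ro
def crop(img,x0,y0,x1,y1,f,name):
    c=img[y0:y1,x0:x1,::-1]; c=cv2.resize(c,None,fx=f,fy=f,interpolation=cv2.INTER_CUBIC)
    for x in range((x0+9)//10*10,x1,10):
        cv2.line(c,((x-x0)*f+f//2,0),((x-x0)*f+f//2,6 if x%50 else 14),(0,0,255),1)
        if x%20==0: cv2.putText(c,str(x),((x-x0)*f-8,24),0,.35,(0,0,255),1)
    for y in range((y0+9)//10*10,y1,10):
        cv2.line(c,(0,(y-y0)*f+f//2),(6,(y-y0)*f+f//2),(0,0,255),1)
        if y%20==0: cv2.putText(c,str(y),(8,(y-y0)*f+8),0,.35,(0,0,255),1)
    cv2.imwrite(name,c)
def camRt(c,s=None):
    """world->cam R,t"""
    if 'mount' in c:
        T=np.eye(4); T[:3,:3]=Ro.from_euler('xyz',s['eef_rot']).as_matrix(); T[:3,3]=s['eef_pos']
        M=np.linalg.inv(T@c['mount']); return M[:3,:3],M[:3,3]
    return cv2.Rodrigues(c['rvec'])[0],np.array(c['tvec'])
def ray(c,u,v,s=None):
    R,t=camRt(c,s); d=R.T@np.array([(u-c['cx'])/c['fx'],(v-c['cy'])/c['fy'],1.]); o=-R.T@t
    return o,d
def atz(c,u,v,z,s=None):
    o,d=ray(c,u,v,s); return o+d*(z-o[2])/d[2]
def proj(c,P,s=None):
    R,t=camRt(c,s); p=np.atleast_2d(P)@R.T+t
    return np.c_[c['fx']*p[:,0]/p[:,2]+c['cx'],c['fy']*p[:,1]/p[:,2]+c['cy']]
E
python3 - <<'E'
from h import *
s,d=pickle.load(open("v0.pkl","rb"))
crop(d['scene']['color'],100,205,230,315,6,"pics/a1.png")
crop(d['scene']['color'],280,110,380,220,5,"pics/a2.png")
crop(d['side']['color'],210,120,300,200,8,"pics/a3.png")
crop(d['side']['color'],220,200,320,350,4,"pics/a4.png")
E
```

```text
(no output)
```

View pics/a1.png

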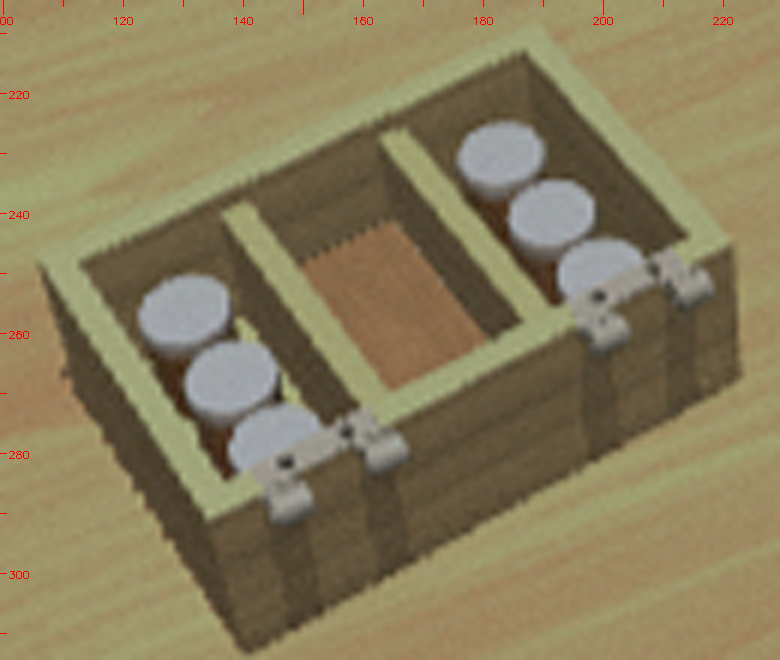

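View pics/a2.png

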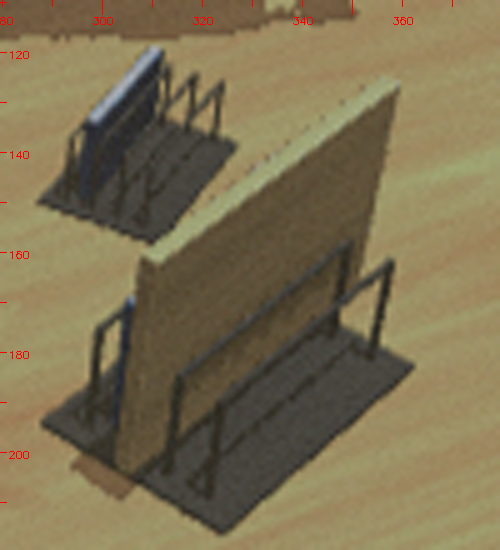

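View pics/a3.png

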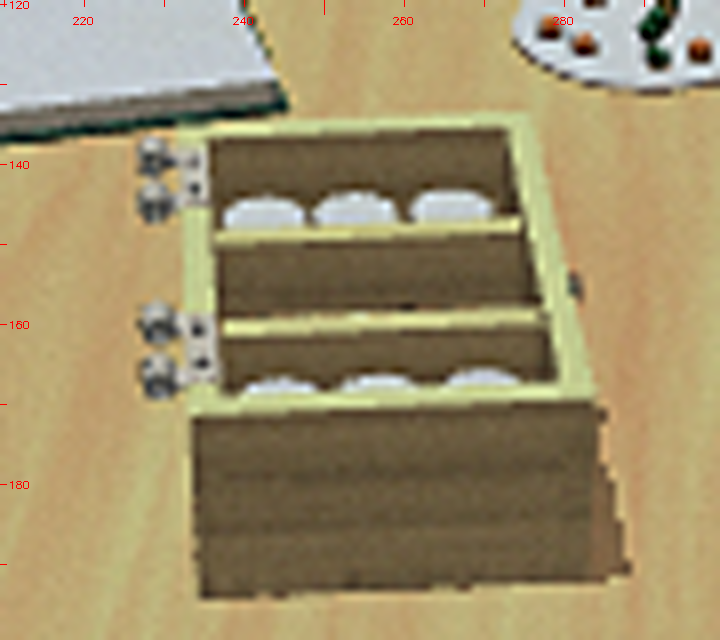

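View pics/a4.png

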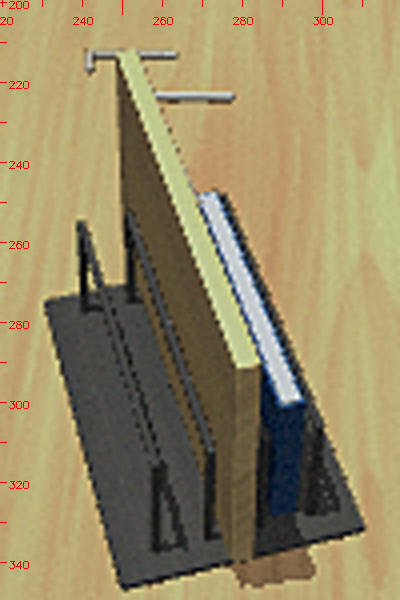

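```bash
cat > fit0.py <<'E'
from h import *
from scipy.optimize import least_squares
s,d=pickle.load(open("v0.pkl","rb"))
def px(pts,x0,y0,f): return (np.array(pts,float)+.5)/f-.5+np.array([x0,y0])
sc,sd=d['scene'],d['side']
# box: points in box frame (-75 front,+75 back), sign of y via yaw init
bs=px([(210,518),(735,242),(42,262),(535,25),(248,655),(742,378)],100,205,6)
bd=px([(180,125),(190,415),(530,115),(597,400),(203,597)],210,120,8)
def boxP(p,B):
    return np.array(B)@Ro.from_euler('z',p[2]).as_matrix().T+[p[0],p[1],0]
for sg in (1,-1):
    Bs=[(75,-sg*110,85),(75,sg*110,85),(-75,-sg*110,85),(-75,sg*110,85),(75,-sg*110,0),(75,sg*110,0)]
    Bd=[(75,-sg*110,85),(75,sg*110,85),(-75,-sg*110,85),(-75,sg*110,85),(75,sg*110,0)]
    for y0 in (-2,0,2):
        f=lambda p:np.r_[(proj(sc,boxP(p,Bs))-bs).ravel(),(proj(sd,boxP(p,Bd))-bd).ravel()]
        r=least_squares(f,[500,-200,y0],x_scale=[100,100,1],loss='soft_l1')
        print('box',sg,r.x,r.cost); 
        if r.cost<30: print(f(r.x).reshape(-1,2).round(1).tolist())
ls=px([(140,255),(158,263),(398,88),(380,78)],280,110,5)
ld=px([(118,52),(135,50),(235,365),(260,362)],220,200,4)
def lidP(p,L):
    return np.array(L)@Ro.from_euler('zy',[p[2],p[3]]).as_matrix().T+[p[0],p[1],98]
for sg in (1,-1):
    Ls=[(-6,-sg*110,75),(6,-sg*110,75),(6,sg*110,75),(-6,sg*110,75)]
    Ld=[(6,-sg*110,75),(-6,-sg*110,75),(6,sg*110,75),(-6,sg*110,75)]
    for y0 in (-1,1):
        f=lambda p:np.r_[(proj(sc,lidP(p,Ls))-ls).ravel(),(proj(sd,lidP(p,Ld))-ld).ravel()]
        g=lambda p:np.r_[f(p),p[3]/.02]
        r=least_squares(g,[500,200,y0,0],x_scale=[100,100,1,.1],loss='soft_l1')
        print('lid',sg,r.x,r.cost)
        if r.cost<30: print(f(r.x).reshape(-1,2).round(1).tolist())
for n,u,v in [('pin',246,237),('pin',253,222),('phone',258,331),('bowl',346,272)]: print(n,atz(sc,u,v,5).round())
E
python3 fit0.py
```

```text
box 1 [ 5.07928492e+02 -2.35184686e+02  1.43418827e-01] 1.6497952152564805
[[0.1, 0.6], [-0.1, 0.1], [-0.7, -0.7], [0.1, -0.5], [0.1, 0.4], [-0.0, 0.5], [-0.1, 0.4], [0.2, 0.5], [0.3, -0.2], [0.4, 0.1], [-0.3, 0.8]]
box 1 [ 5.07928492e+02 -2.35184686e+02  1.43418828e-01] 1.649795215256522
[[0.1, 0.6], [-0.1, 0.1], [-0.7, -0.7], [0.1, -0.5], [0.1, 0.4], [-0.0, 0.5], [-0.1, 0.4], [0.2, 0.5], [0.3, -0.2], [0.4, 0.1], [-0.3, 0.8]]
box 1 [ 5.07928492e+02 -2.35184686e+02  1.43418824e-01] 1.6497952152566528
[[0.1, 0.6], [-0.1, 0.1], [-0.7, -0.7], [0.1, -0.5], [0.1, 0.4], [-0.0, 0.5], [-0.1, 0.4], [0.2, 0.5], [0.3, -0.2], [0.4, 0.1], [-0.3, 0.8]]
box -1 [ 509.3592985  -233.50711025   -1.82125178] 610.2818983723618
box -1 [ 5.02183456e+02 -3.76898070e+01 -7.29833091e-02] 881.1909054274565
box -1 [ 527.9292323  -246.04240001    2.26836271] 431.47588691255294
lid 1 [4.54846579e+02 2.68833178e+02 3.28736151e-01 1.28929188e-03] 2.0171521325800463
[[-0.6, 0.4], [-0.4, 0.9], [0.5, -0.3], [0.4, -0.0], [-0.8, -0.3], [0.3, -0.8], [0.1, 0.9], [0.5, 0.2]]
lid 1 [4.54846579e+02 2.68833178e+02 3.28736159e-01 1.28929097e-03] 2.01715213258049
[[-0.6, 0.4], [-0.4, 0.9], [0.5, -0.3], [0.4, -0.0], [-0.8, -0.3], [0.3, -0.8], [0.1, 0.9], [0.5, 0.2]]
lid -1 [ 4.53634747e+02  2.68831317e+02 -2.80231420e+00 -8.83915058e-04] 36.091530584086385
lid -1 [ 4.53634748e+02  2.68831316e+02  3.48087091e+00 -8.83899200e-04] 36.09153058401629
pin [506. -22.   5.]
pin [467.  20.   5.]
phone [ 759. -124.    5.]
bowl [719. 140.   5.]
```

arm_command([
  {"xyz": [0.0275, -0.0467, 0.003], "turn": [0, 0, -0.071]},
  {"xyz": [0.0275, -0.0467, 0.003], "turn": [0, 0, -0.071]},
  {"xyz": [0.0275, -0.0467, 0.003], "turn": [0, 0, -0.071]},
  {"xyz": [0.0275, -0.0467, 0.003], "turn": [0, 0, -0.071]},
  {"xyz": [0.0275, -0.0467, 0.003], "turn": [0, 0, -0.071]},
  {"xyz": [0.0275, -0.0467, 0.003], "turn": [0, 0, -0.071]},
  {"xyz": [0.0275, -0.0467, 0.003], "turn": [0, 0, -0.071]},
  {"xyz": [0.0275, -0.0467, 0.003], "turn": [0, 0, -0.071]},
  {"xyz": [0.0275, -0.0467, 0.003], "turn": [0, 0, -0.071]},
  {"xyz": [0.0275, -0.0467, 0.003], "turn": [0, 0, -0.071]},
  {"xyz": [0.0275, -0.0467, 0.003], "turn": [0, 0, -0.071]},
  {"xyz": [0.0275, -0.0467, 0.003], "turn": [0, 0, -0.071]},
])

```text
clock: 1.65
eef_pos: [489.9, -35.7, 252.5]
eef_rot: [3.142, -0.0, 1.993]
wrist_force: [-0.1, 0.6, -0.1]
finger_gap: 93.9
```

arm_command([
  {"xyz": [0.0275, -0.0467, -0.0066], "turn": [0, 0, -0.071]},
  {"xyz": [0.0275, -0.0467, -0.0066], "turn": [0, 0, -0.071]},
  {"xyz": [0.0275, -0.0467, -0.0066], "turn": [0, 0, -0.071]},
  {"xyz": [0.0275, -0.0467, -0.0066], "turn": [0, 0, -0.071]},
  {"xyz": [0, 0, 0], "turn": [0, 0, 0]},
  {"xyz": [0, 0, 0], "turn": [0, 0, 0]},
  {"xyz": [0, 0, 0], "turn": [0, 0, 0]},
])

```text
clock: 2.52
eef_pos: [599.1, -219.8, 226.8]
eef_rot: [3.141, 0.0, 1.713]
wrist_force: [0.2, 0.8, 1.2]
finger_gap: 94.1
```

```bash
cat > snap.py <<'E'
import sys
from cell import *
from h import *
n=sys.argv[1]; d={}
s=read_state(); print({k:np.round(v,4).tolist() for k,v in s.items() if k in('clock','eef_pos','eef_rot','wrist_force','finger_gap','qd')})
for c in sys.argv[2:]:
    d[c]=camera(c); cv2.imwrite(f"pics/{n}_{c}.png",d[c]['color'][:,:,::-1])
pickle.dump((s,d),open(n+".pkl","wb"))
E
python3 snap.py b1 wrist
```

```text
{'clock': 2.525, 'qd': [0.0004, -0.0032, -0.0025, 0.0005, 0.0024, 0.0016], 'eef_pos': [599.1492, -219.8276, 226.7575], 'eef_rot': [3.1409, 0.0004, 1.7131], 'wrist_force': [0.169, 0.7672, 1.2187], 'finger_gap': 94.1447}
```

View pics/b1_wrist.png

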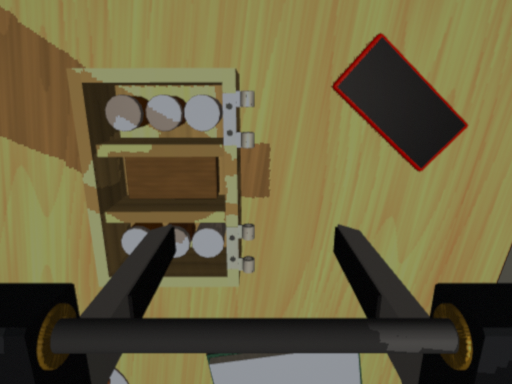

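```bash
python3 - <<'E'
from h import *
s,d=pickle.load(open("b1.pkl","rb")); im=d['wrist']['color']
crop(im,200,80,270,160,7,"pics/b1a.png")
crop(im,200,205,270,300,7,"pics/b1b.png")
crop(im,60,60,260,160,4,"pics/b1c.png")
E
```

```text
(no output)
```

View pics/b1a.png

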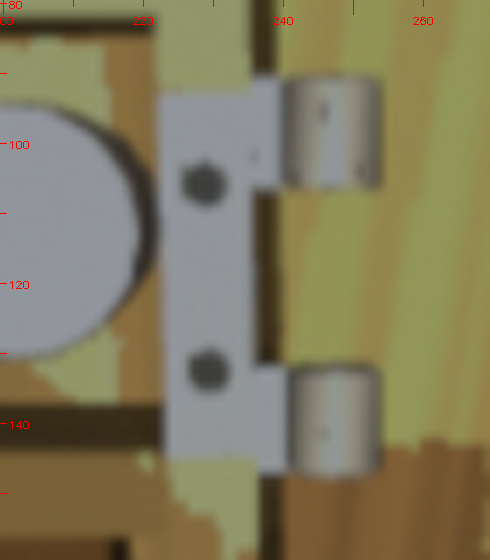

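View pics/b1b.png

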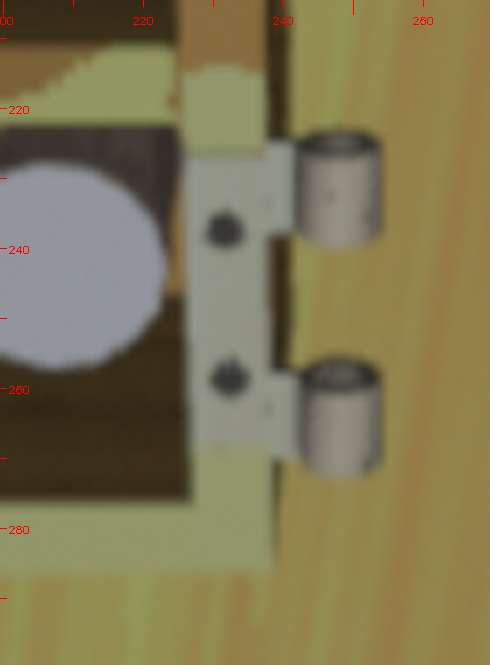

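View pics/b1c.png

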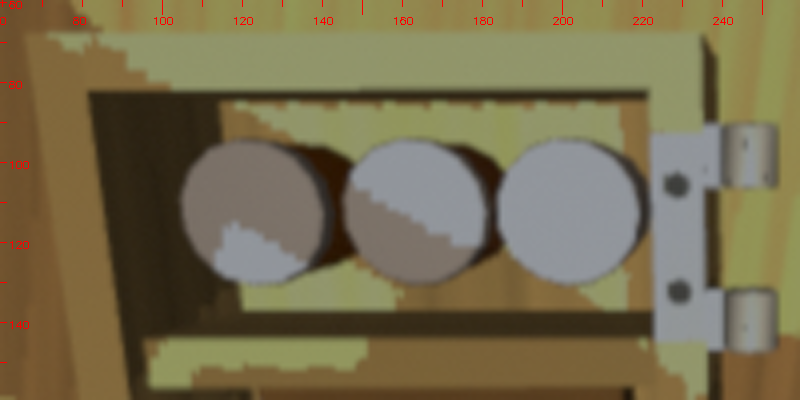

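```bash
python3 - <<'E'
from h import *
s,d=pickle.load(open("b1.pkl","rb")); w=d['wrist']
def q(X,Y,x0,y0,f=7): return ((X+.5)/f-.5+x0,(Y+.5)/f-.5+y0)
L=atz(w,*q((286+382)/2,276.5,200,80),85,s); R=atz(w,*q((297+381)/2,302.5,200,205),85,s)
L2=atz(w,*q((286+382)/2,276.5,200,80),91.5,s); R2=atz(w,*q((297+381)/2,302.5,200,205),91.5,s)
for a,b in((L,R),(L2,R2)): print(a.round(1),b.round(1),np.linalg.norm(a-b),'yaw',np.arctan2(-(a-b)[0],(a-b)[1]))
# top corners back/front-left  z=85
for n,(X,Y),o in [('backleft',(703,33),(60,60,4)),('frontleft',(25,33),(60,60,4)),('backright',(270,570),(200,205,7))]:
    print(n,atz(w,*q(X,Y,*o),85,s).round(1))
# predicted from scene fit
p=[507.93,-235.18,.1434]
Rz=Ro.from_euler('z',p[2]).as_matrix()
for b in [(85.5,65,85),(85.5,-65,85),(75,110,85),(-75,110,85),(75,-110,85)]: print(b,(Rz@b+[p[0],p[1],0]).round(1))
R_,t_=camRt(w,s); print('cam',(-R_.T@t_).round(1))
E
```

```text
[ 584. -159.   85.] [ 602.3 -287.9   85. ] 130.16894579655815 yaw 0.14099328602288114
[ 584.1 -158.6   91.5] [ 602.  -284.8   91.5] 127.440964393348 yaw 0.14099328602288097
backleft [ 567.6 -116.5   85. ]
frontleft [ 418.7 -137.7   85. ]
backright [ 597.9 -333.8   85. ]
(85.5, 65, 85) [ 583.3 -158.6   85. ]
(85.5, -65, 85) [ 601.8 -287.3   85. ]
(75, 110, 85) [ 566.4 -115.6   85. ]
(-75, 110, 85) [ 418. -137.   85.]
(75, -110, 85) [ 597.9 -333.3   85. ]
cam [ 587.6 -139.5  395.2]
```

arm_command([
  {"xyz": [-0.01445, 0.04896, 0], "turn": [0, 0, 0.0186]},
  {"xyz": [-0.01445, 0.04896, 0], "turn": [0, 0, 0.0186]},
  {"xyz": [-0.01445, 0.04896, 0], "turn": [0, 0, 0.0186]},
  {"xyz": [-0.01445, 0.04896, 0], "turn": [0, 0, 0.0186]},
  {"xyz": [-0.01445, 0.04896, 0], "turn": [0, 0, 0.0186]},
  {"xyz": [-0.01445, 0.04896, 0], "turn": [0, 0, 0.0186]},
  {"xyz": [-0.01445, 0.04896, 0], "turn": [0, 0, 0.0186]},
  {"xyz": [-0.01445, 0.04896, 0], "turn": [0, 0, 0.0186]},
  {"xyz": [-0.01445, 0.04896, 0], "turn": [0, 0, 0.0186]},
  {"xyz": [-0.01445, 0.04896, 0], "turn": [0, 0, 0.0186]},
  {"xyz": [0, 0, 0], "turn": [0, 0, 0]},
  {"xyz": [0, 0, 0], "turn": [0, 0, 0]},
])

```text
clock: 4.08
eef_pos: [454.5, 268.7, 226.4]
eef_rot: [3.141, 0.0, 1.899]
wrist_force: [0.2, -1.0, -0.9]
finger_gap: 93.8
```

arm_command([
  {"xyz": [0, 0, 0], "turn": [0, 0, 0]},
])

```text
clock: 4.2
eef_pos: [455.0, 267.9, 226.3]
eef_rot: [3.141, 0.0, 1.897]
wrist_force: [-0.0, -0.2, -0.3]
finger_gap: 94.3
```

```bash
python3 snap.py c1 wrist; python3 -c "
from h import *
s,d=pickle.load(open('c1.pkl','rb')); crop(d['wrist']['color'],150,0,350,330,2,'pics/c1a.png')"
```

```text
{'clock': 4.2, 'qd': [-0.0037, 0.0034, -0.0022, 0.0006, 0.0005, 0.002], 'eef_pos': [455.0372, 267.9431, 226.289], 'eef_rot': [3.1412, 0.0, 1.8966], 'wrist_force': [-0.0412, -0.2153, -0.2919], 'finger_gap': 94.2819}
```

View pics/c1_wrist.png

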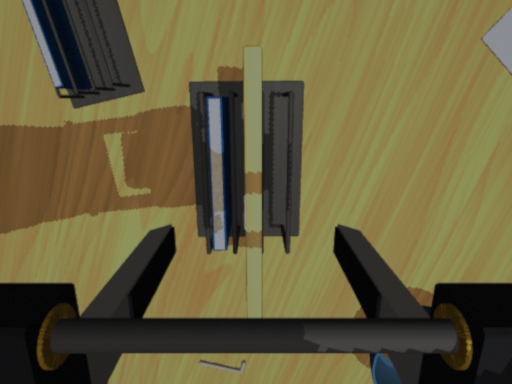

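```bash
python3 -c "
from h import *
s,d=pickle.load(open('c1.pkl','rb')); im=d['wrist']['color']
crop(im,220,30,290,130,6,'pics/c1a.png');crop(im,220,240,290,340,6,'pics/c1b.png')
crop(im,130,200,380,330,3,'pics/c1c.png')"
```

```text
(no output)
```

View pics/c1a.png

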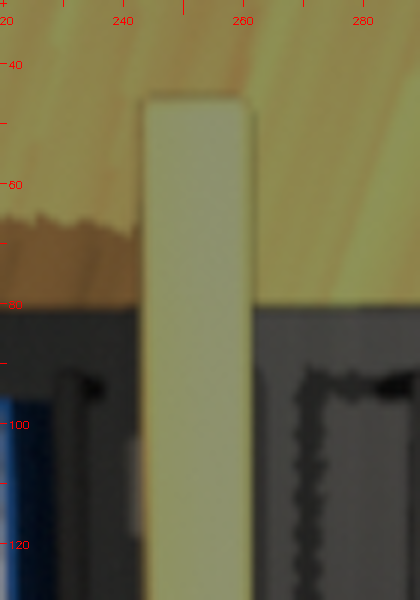

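View pics/c1b.png

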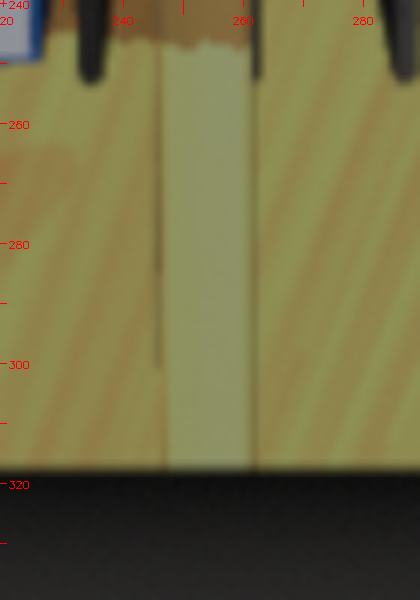

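View pics/c1c.png

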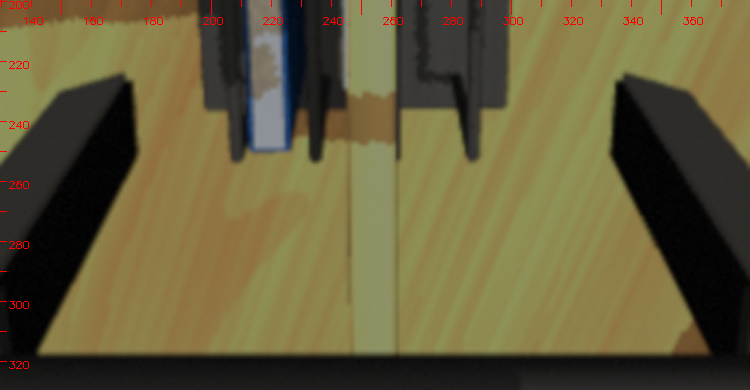

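```bash
python3 - <<'E'
from h import *
s,d=pickle.load(open("c1.pkl","rb")); w=d['wrist']
def q(X,Y,x0,y0,f=6): return ((X+.5)/f-.5+x0,(Y+.5)/f-.5+y0)
Rt=Ro.from_euler('xyz',s['eef_rot']).as_matrix()
for n,X,Y,o in [('FL in',144,98,(220,30)),('FL out',246,98,(220,30)),('mid in',147,595,(220,30)),('mid out',249,595,(220,30)),('near in',164,460,(220,240)),('near out',249,460,(220,240))]:
    P=atz(w,*q(X,Y,*o),173,s); print(n,P.round(1),'tool',(Rt.T@(P-s['eef_pos'])).round(1))
# finger tip mid in tool coords (depth plane z tool=+11)
E
```

```text
FL in [413.  372.3 173. ] tool [112.3  -6.4  53.3]
FL out [423.1 375.7 173. ] tool [112.3   4.2  53.3]
mid in [429.1 324.  173. ] tool [61.4 -6.6 53.3]
mid out [439.9 327.6 173. ] tool [61.4  4.7 53.3]
near in [476.6 186.2 173. ] tool [-84.4  -5.8  53.3]
near out [487.2 189.7 173. ] tool [-84.4   5.4  53.3]
```

arm_command([
  {"xyz": [-0.0013, 0.0006, -0.012], "turn": [0, 0, 0]},
  {"xyz": [0, 0, -0.015], "turn": [0, 0, 0]},
  {"xyz": [0, 0, -0.015], "turn": [0, 0, 0]},
  {"xyz": [0, 0, -0.013], "turn": [0, 0, 0]},
  {"xyz": [0, 0, -0.01], "turn": [0, 0, 0]},
  {"xyz": [0, 0, -0.008], "turn": [0, 0, 0]},
  {"xyz": [0, 0, 0], "turn": [0, 0, 0]},
  {"xyz": [0, 0, 0], "turn": [0, 0, 0]},
])

```text
clock: 5.25
eef_pos: [453.6, 269.5, 153.4]
eef_rot: [3.141, -0.0, 1.898]
wrist_force: [0.3, 0.2, 0.0]
finger_gap: 93.9
```

arm_command([
  {"xyz": [0, 0, 0]},
  {"xyz": [0, 0, 0]},
  {"xyz": [0, 0, 0]},
  {"xyz": [0, 0, 0]},
  {"xyz": [0, 0, 0]},
  {"xyz": [0, 0, 0]},
  {"xyz": [0, 0, 0]},
  {"xyz": [0, 0, 0]},
], gripper=1, force=30)

```text
validation failed for argument at $.de...
```

```bash
python3 snap.py c2 wrist side
```

```text
{'clock': 5.25, 'qd': [0.001, -0.0043, -0.0016, 0.0012, 0.0005, 0.0026], 'eef_pos': [453.6352, 269.5154, 153.4291], 'eef_rot': [3.141, -0.0001, 1.8978], 'wrist_force': [0.3499, 0.1927, 0.0379], 'finger_gap': 93.8941}
```

View pics/c2_wrist.png

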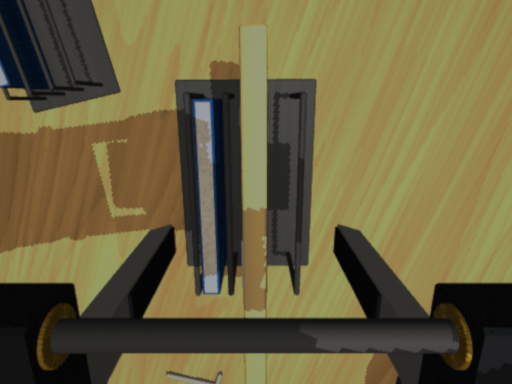

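View pics/c2_side.png

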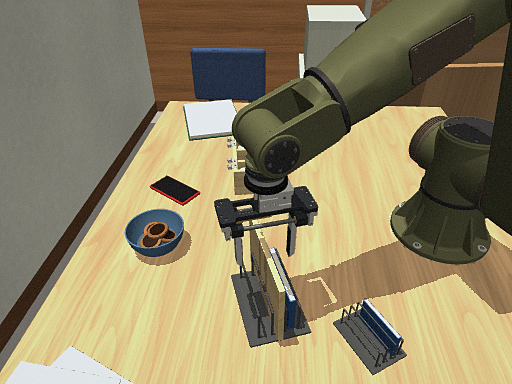

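arm_command([
  {"xyz": [0, 0, 0], "turn": [0, 0, 0]},
  {"xyz": [0, 0, 0], "turn": [0, 0, 0]},
  {"xyz": [0, 0, 0], "turn": [0, 0, 0]},
  {"xyz": [0, 0, 0], "turn": [0, 0, 0]},
  {"xyz": [0, 0, 0], "turn": [0, 0, 0]},
  {"xyz": [0, 0, 0], "turn": [0, 0, 0]},
  {"xyz": [0, 0, 0], "turn": [0, 0, 0]},
  {"xyz": [0, 0, 0], "turn": [0, 0, 0]},
], gripper=1, force=30)

```text
clock: 6.35
eef_pos: [453.5, 269.4, 153.0]
eef_rot: [3.142, 0.0, 1.898]
wrist_force: [0.1, 0.2, 0.5]
finger_gap: 17.7
```

```bash
python3 snap.py c3 wrist; python3 -c "
from h import *
s,d=pickle.load(open('c3.pkl','rb')); im=d['wrist']['color']
crop(im,220,10,290,110,6,'pics/c3a.png');crop(im,220,230,290,330,6,'pics/c3b.png')"
```

```text
{'clock': 6.35, 'qd': [-0.0003, 0.0012, -0.0003, 0.001, 0.0001, 0.0023], 'eef_pos': [453.4755, 269.4216, 153.0299], 'eef_rot': [3.1416, 0.0, 1.8978], 'wrist_force': [0.1364, 0.1885, 0.5323], 'finger_gap': 17.7345}
```

View pics/c3_wrist.png

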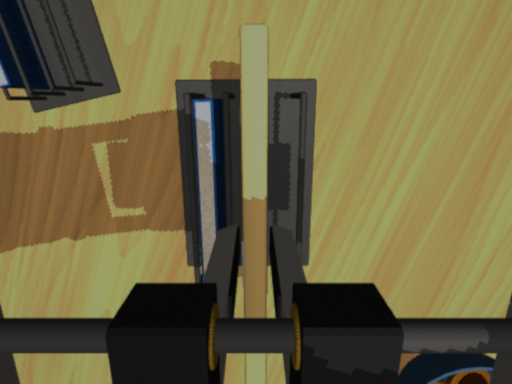

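View pics/c3a.png

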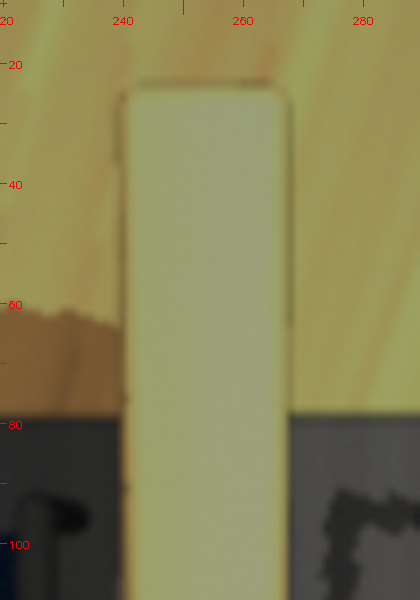

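View pics/c3b.png

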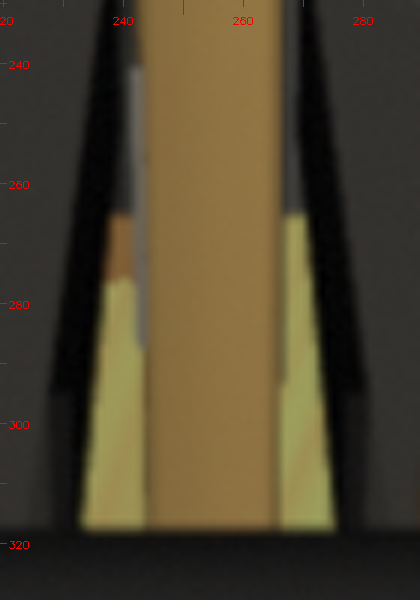

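arm_command([
  {"xyz": [0, 0, 0], "turn": [0, 0, 0]},
  {"xyz": [0, 0, 0], "turn": [0, 0, 0]},
  {"xyz": [0, 0, 0], "turn": [0, 0, 0]},
  {"xyz": [0, 0, 0], "turn": [0, 0, 0]},
])

```text
clock: 6.9
eef_pos: [453.3, 269.4, 153.0]
eef_rot: [-3.141, 0.0, 1.898]
wrist_force: [-5.6, -2.2, 4.0]
finger_gap: 12.0
```

```bash
python3 snap.py c4 wrist; python3 -c "
from h import *
s,d=pickle.load(open('c4.pkl','rb')); im=d['wrist']['color']
crop(im,220,10,290,110,6,'pics/c4a.png');crop(im,220,230,290,330,6,'pics/c4b.png')"
```

```text
{'clock': 6.9, 'qd': [0.0009, -0.0018, -0.001, 0.0006, 0.0001, 0.0006], 'eef_pos': [453.2781, 269.3659, 153.0182], 'eef_rot': [-3.141, 0.0001, 1.8979], 'wrist_force': [-5.6194, -2.233, 4.0375], 'finger_gap': 11.9857}
```

View pics/c4a.png

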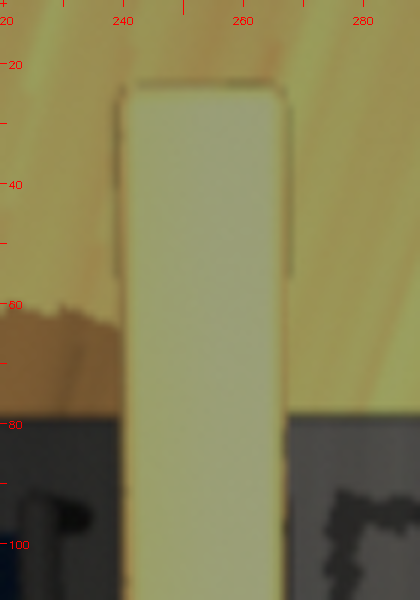

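View pics/c4b.png

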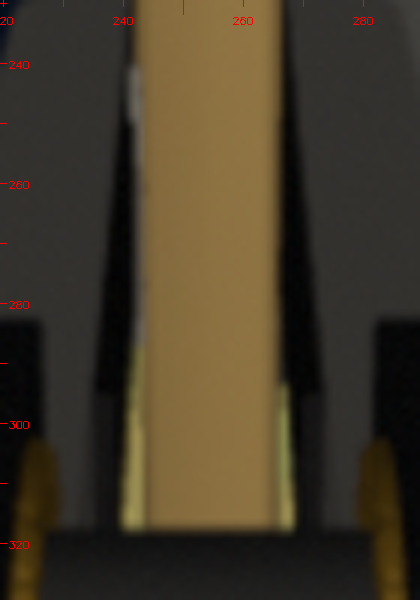

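arm_command([
  {"xyz": [0, 0, 0.005], "turn": [0, 0, 0]},
  {"xyz": [0, 0, 0.01], "turn": [0, 0, 0]},
  {"xyz": [0, 0, 0.015], "turn": [0, 0, 0]},
  {"xyz": [0, 0, 0.02], "turn": [0, 0, 0]},
  {"xyz": [0, 0, 0.02], "turn": [0, 0, 0]},
  {"xyz": [0, 0, 0.02], "turn": [0, 0, 0]},
  {"xyz": [0, 0, 0.015], "turn": [0, 0, 0]},
  {"xyz": [0, 0, 0.01], "turn": [0, 0, 0]},
  {"xyz": [0, 0, 0.005], "turn": [0, 0, 0]},
  {"xyz": [0, 0, 0], "turn": [0, 0, 0]},
  {"xyz": [0, 0, 0], "turn": [0, 0, 0]},
])

```text
clock: 8.32
eef_pos: [453.4, 269.4, 272.5]
eef_rot: [-3.141, 0.0, 1.898]
wrist_force: [-0.7, -0.3, -2.4]
finger_gap: 11.5
```

```bash
python3 snap.py c5 wrist side; python3 -c "
from h import *
s,d=pickle.load(open('c5.pkl','rb')); im=d['wrist']['color']
crop(im,220,10,290,110,6,'pics/c5a.png');crop(im,220,230,290,330,6,'pics/c5b.png')
crop(d['side']['color'],200,170,330,310,5,'pics/c5c.png')"
```

```text
{'clock': 8.325, 'qd': [0.002, 0.0016, -0.0007, -0.0004, 0.0013, 0.0003], 'eef_pos': [453.3709, 269.3641, 272.4984], 'eef_rot': [-3.1407, 0.0001, 1.8978], 'wrist_force': [-0.7398, -0.3174, -2.3687], 'finger_gap': 11.5299}
```

View pics/c5a.png

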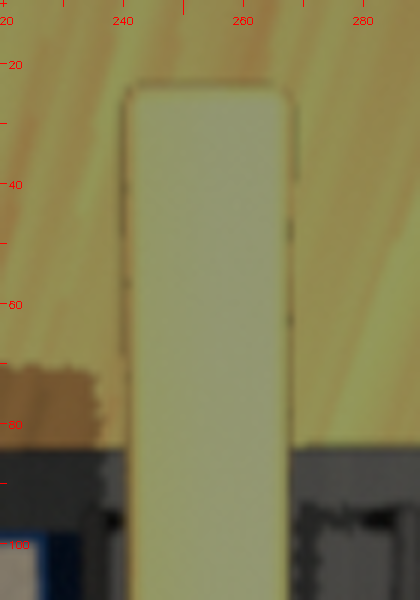

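View pics/c5b.png

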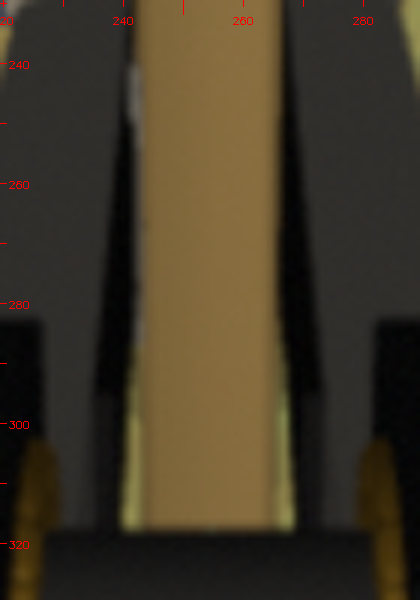

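View pics/c5c.png

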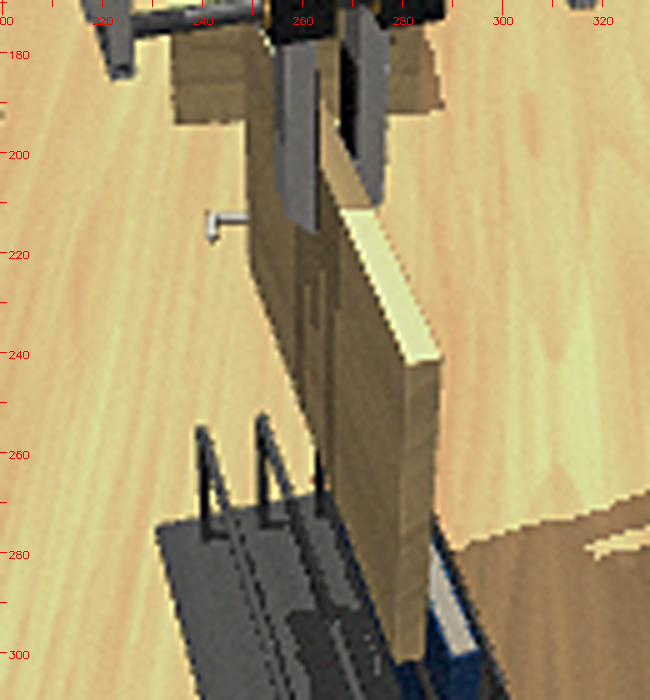

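```bash
python3 - <<'E'
from h import *
for n in ('c4','c5'):
    s,d=pickle.load(open(n+".pkl","rb")); w=d['wrist']; M=w['mount']
    for (u,v) in [(241.7,24.2),(267.7,24.2),(255,24.9)]:
        dr=M[:3,:3]@[(u-w['cx'])/w['fx'],(v-w['cy'])/w['fy'],1]; o=M[:3,3]
        print(n,(o+dr*(-20-o[2])/dr[2]).round(2))
    print(s['moment'])
# side/scene view of lid: fit rigid lid to side c5
E
```

```text
c4 [110.22  -4.91 -20.  ]
c4 [110.21   5.76 -20.  ]
c4 [109.95   0.55 -20.  ]
[-0.55441699  1.24419484  0.11940024]
c5 [110.22  -4.91 -20.  ]
c5 [110.21   5.76 -20.  ]
c5 [109.95   0.55 -20.  ]
[-0.04430005  0.05934293 -0.03755507]
```

arm_command([
  {"xyz": [0.003, -0.01, 0], "turn": [0, 0, 0]},
  {"xyz": [0.006, -0.02, 0], "turn": [0, 0, 0]},
  {"xyz": [0.0103, -0.035, 0], "turn": [0, 0, -0.0185]},
  {"xyz": [0.0133, -0.045, 0], "turn": [0, 0, -0.0185]},
  {"xyz": [0.0147, -0.05, 0], "turn": [0, 0, -0.0185]},
  {"xyz": [0.0147, -0.05, 0], "turn": [0, 0, -0.0185]},
  {"xyz": [0.0147, -0.05, 0], "turn": [0, 0, -0.0185]},
  {"xyz": [0.0147, -0.05, -0.003], "turn": [0, 0, -0.0185]},
  {"xyz": [0.0147, -0.05, -0.003], "turn": [0, 0, -0.0185]},
  {"xyz": [0.0147, -0.05, -0.003], "turn": [0, 0, -0.0185]},
  {"xyz": [0.0118, -0.04, -0.003], "turn": [0, 0, -0.0185]},
  {"xyz": [0.0074, -0.025, -0.003], "turn": [0, 0, -0.0185]},
])

```text
clock: 9.93
eef_pos: [593.2, -208.2, 257.4]
eef_rot: [-3.141, -0.0, 1.711]
wrist_force: [1.2, 0.5, -1.3]
finger_gap: 11.8
```

arm_command([
  {"xyz": [0.0035, -0.012, -0.003], "turn": [0, 0, 0]},
  {"xyz": [0.0015, -0.005, -0.003], "turn": [0, 0, 0]},
  {"xyz": [0, 0, 0], "turn": [0, 0, 0]},
  {"xyz": [0, 0, 0], "turn": [0, 0, 0]},
  {"xyz": [0, 0, 0], "turn": [0, 0, 0]},
  {"xyz": [0, 0, 0], "turn": [0, 0, 0]},
])

```text
clock: 10.68
eef_pos: [598.5, -222.3, 252.3]
eef_rot: [3.141, 0.0, 1.713]
wrist_force: [1.2, 0.4, -2.2]
finger_gap: 11.6
```

```bash
python3 snap.py e1 wrist side scene; python3 snap.py e1b wrist; python3 -c "
from h import *
s,d=pickle.load(open('e1.pkl','rb')); im=d['wrist']['color']
crop(im,190,10,290,110,6,'pics/e1a.png')
crop(d['side']['color'],190,70,300,200,6,'pics/e1c.png')
crop(d['scene']['color'],100,200,230,310,6,'pics/e1d.png')"
```

```text
{'clock': 10.675, 'qd': [-0.0017, 0.0041, -0.0013, 0.0008, 0.0016, -0.0005], 'eef_pos': [598.5014, -222.271, 252.2545], 'eef_rot': [3.1414, 0.0001, 1.7132], 'wrist_force': [1.1595, 0.395, -2.2238], 'finger_gap': 11.5506}
{'clock': 10.825, 'qd': [-0.0004, -0.0002, 0.0002, 0.0011, 0.0014, -0.0012], 'eef_pos': [598.4898, -222.4627, 252.1153], 'eef_rot': [3.1415, 0.0, 1.713], 'wrist_force': [0.5519, 0.2092, -2.1718], 'finger_gap': 11.7402}
```

View pics/e1_wrist.png

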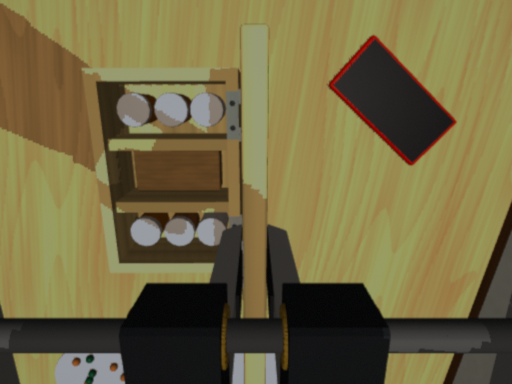

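View pics/e1c.png

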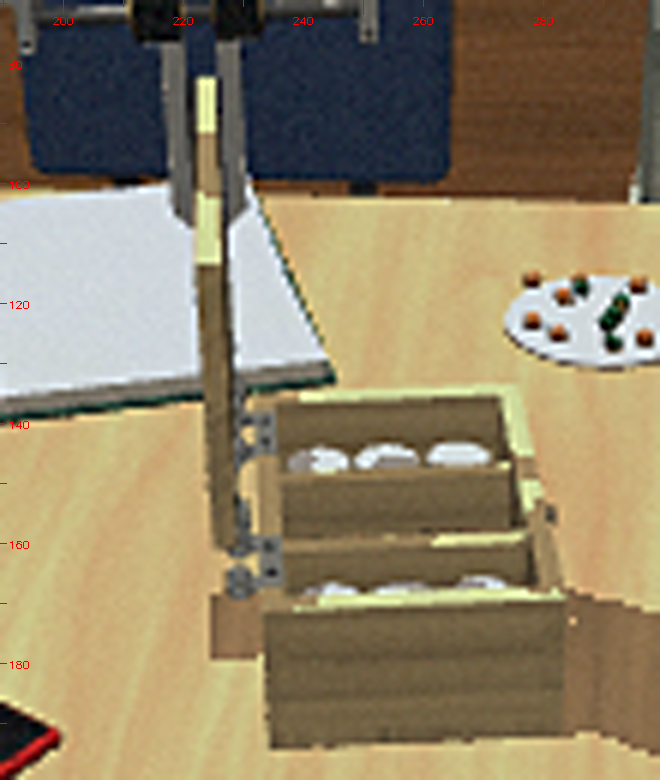

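View pics/e1d.png

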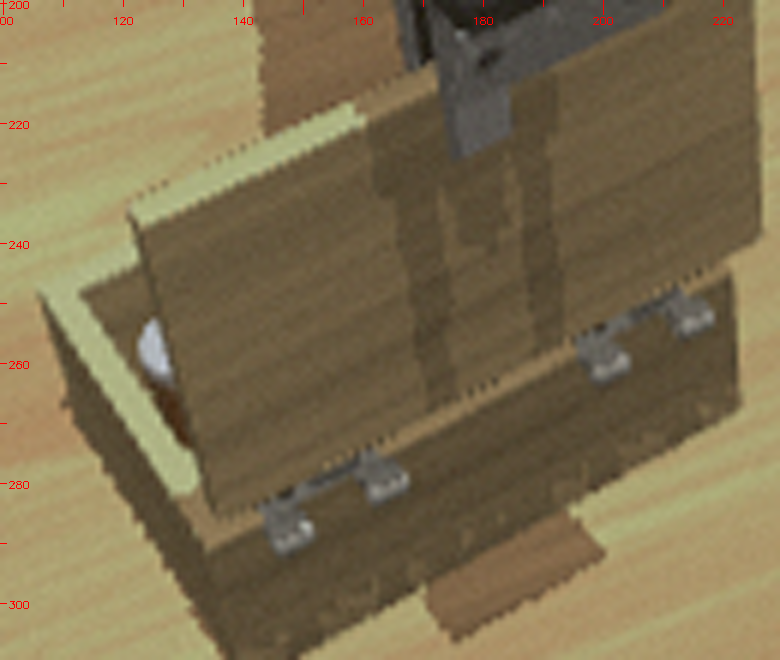

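```bash
cat > ov.py <<'E'
import sys
from h import *
def cyl(c,L,r=6.5,n=16):
    a=np.linspace(0,2*np.pi,n+1); out=[]
    for y in(-L/2,L/2): out.append(np.c_[c[0]+r*np.cos(a),0*a+c[1]+y,c[2]+r*np.sin(a)])
    for k in range(0,n,4): out.append(np.array([out[0][k],out[1][k]]))
    return out
def cuboid(lo,hi):
    lo,hi=np.array(lo,float),np.array(hi,float);out=[]
    c=[np.array([x,y,z]) for x in(lo[0],hi[0]) for y in(lo[1],hi[1]) for z in(lo[2],hi[2])]
    for i in range(8):
        for j in(1,2,4):
            if not i&j: out.append(np.array([c[i],c[i|j]]))
    return out
def box_lines(p):
    L=cuboid((-75,-110,0),(75,110,85))
    for y in(65,-65):
        for o in(18.5,-18.5): L+=cyl((85.5,y+o,85),14)
    R=Ro.from_euler('z',p[2]).as_matrix(); return [l@R.T+[p[0],p[1],0] for l in L]
def lid_lines(p,R):
    L=cuboid((-6,-110,-75),(6,110,75))
    for y in(65,-65): L+=cyl((-6,y,-85.5),18)
    return [l@R.T+p for l in L]
BOX=[507.9,-235.4,.142]
def lidpose(s,off=0.2):
    T=Ro.from_euler('xyz',s['eef_rot']).as_matrix()
    R=np.c_[T[:,1],T[:,0],-T[:,2]]
    return s['eef_pos']+T@[off,0,-20]-R@[0,0,75],R
def draw(n,cn,win,f,out,sh=(0,0),what='bl'):
    s,d=pickle.load(open(n+'.pkl','rb')); c=d[cn]; x0,y0,x1,y1=win
    im=cv2.resize(c['color'][y0:y1,x0:x1,::-1],None,fx=f,fy=f,interpolation=cv2.INTER_CUBIC)
    for ls,col in ((box_lines(BOX) if 'b' in what else [],(0,0,255)),(lid_lines(*lidpose(s)) if 'l' in what else [],(255,255,0))):
        for l in ls:
            q=(proj(c,l,s)+sh-[x0,y0]+.5)*f-.5
            cv2.polylines(im,[(q*16).round().astype(int).reshape(-1,1,2)],False,col,1,cv2.LINE_AA,4)
    cv2.imwrite(out,im)
if __name__=='__main__':
    draw('b1','wrist',(60,50,270,300),3,'pics/o1.png',what='b')
    draw('e1','scene',(100,190,235,320),6,'pics/o2.png')
    draw('e1','side',(190,70,300,200),6,'pics/o3.png')
    draw('e1','wrist',(80,10,290,300),3,'pics/o4.png')
E
python3 ov.py
```

```text
(no output)
```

View pics/o1.png

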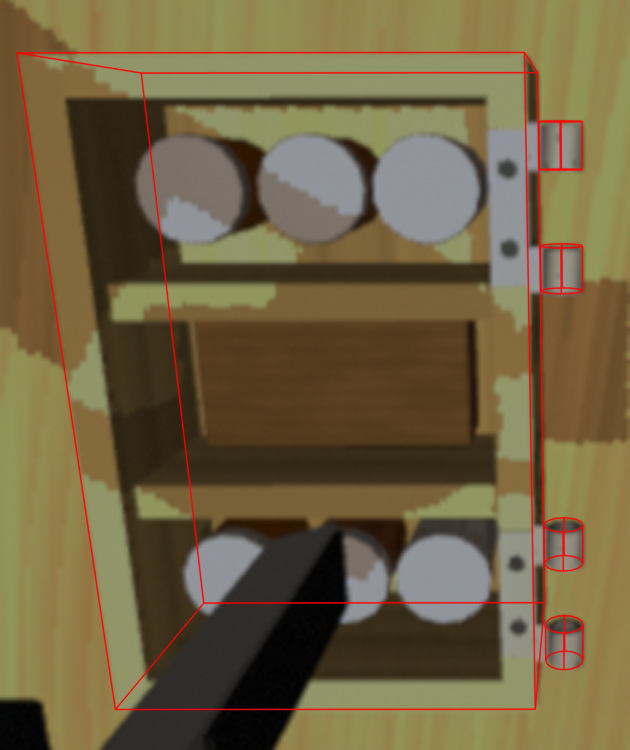

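View pics/o2.png

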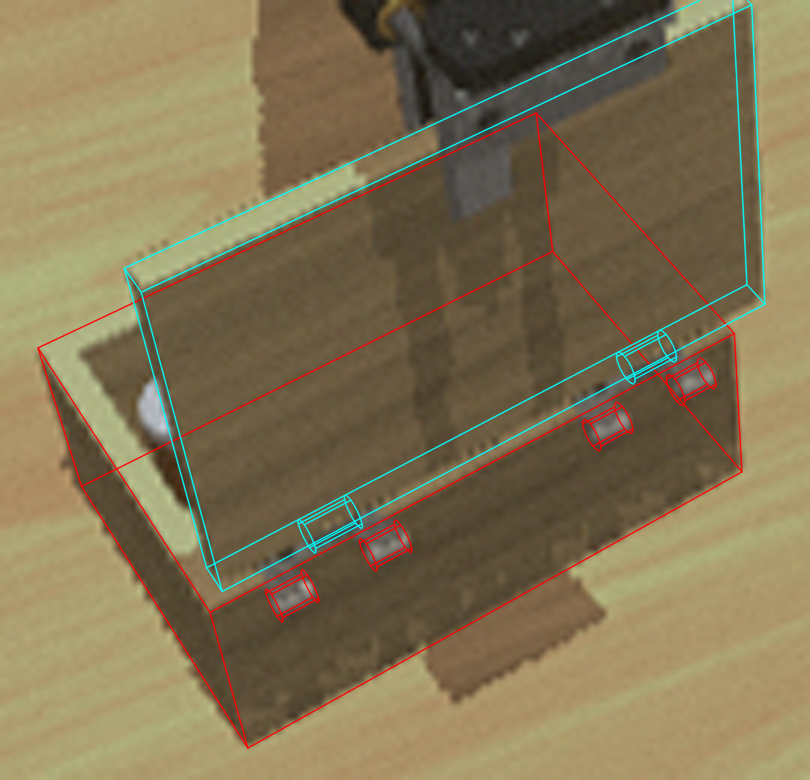

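View pics/o3.png

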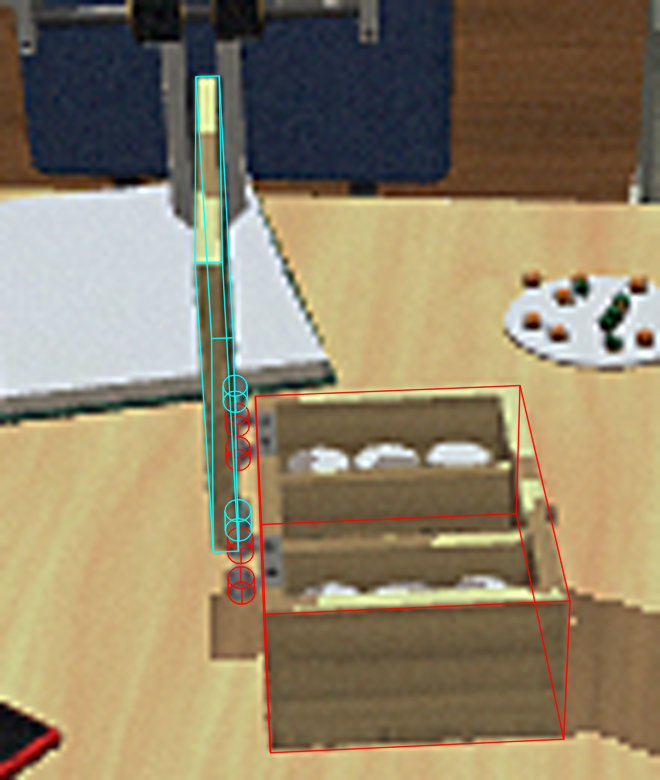

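View pics/o4.png

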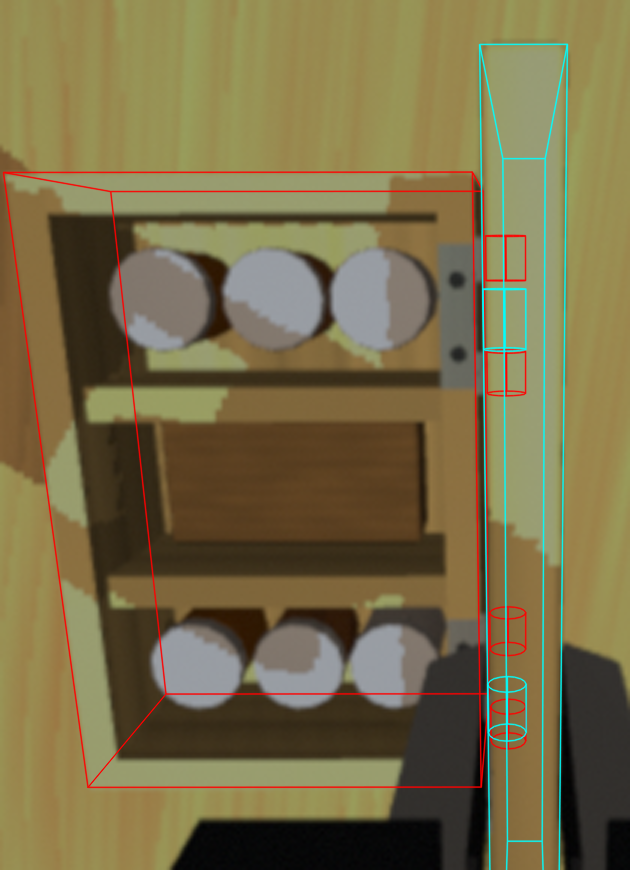

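```bash
python3 - <<'E'
from ov import *
s,d=pickle.load(open('e1.pkl','rb'))
draw('e1','side',(215,125,260,175),14,'pics/o5.png')
im=cv2.resize(d['side']['color'][125:175,215:260,::-1],None,fx=14,fy=14,interpolation=cv2.INTER_CUBIC)
a=cv2.imread('pics/o5.png'); cv2.imwrite('pics/o5.png',cv2.resize(np.hstack([im,a]),(800,int(700*800/1260))))
draw('e1','wrist',(200,20,280,160),5,'pics/o6.png')
c=d['wrist']['color'][20:160,200:280,::-1]; im=cv2.resize(c,None,fx=5,fy=5,interpolation=cv2.INTER_CUBIC)
a=cv2.imread('pics/o6.png'); o=np.hstack([im,a]); cv2.imwrite('pics/o6.png',o[:600]); print(o.shape)
E
```

```text
(700, 800, 3)
```

View pics/o5.png

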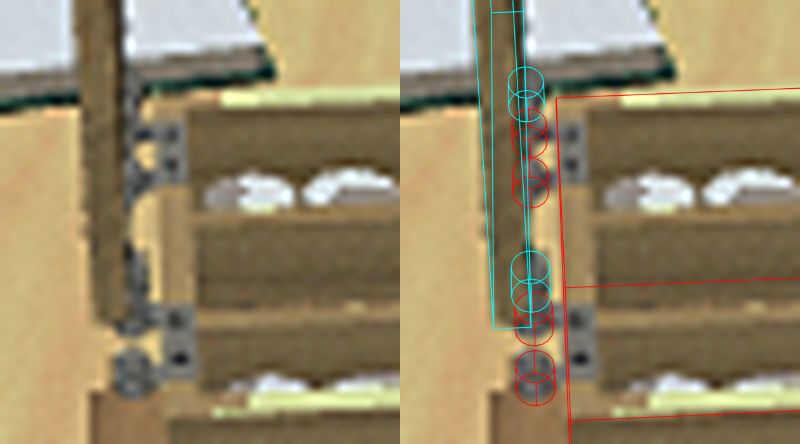

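View pics/o6.png

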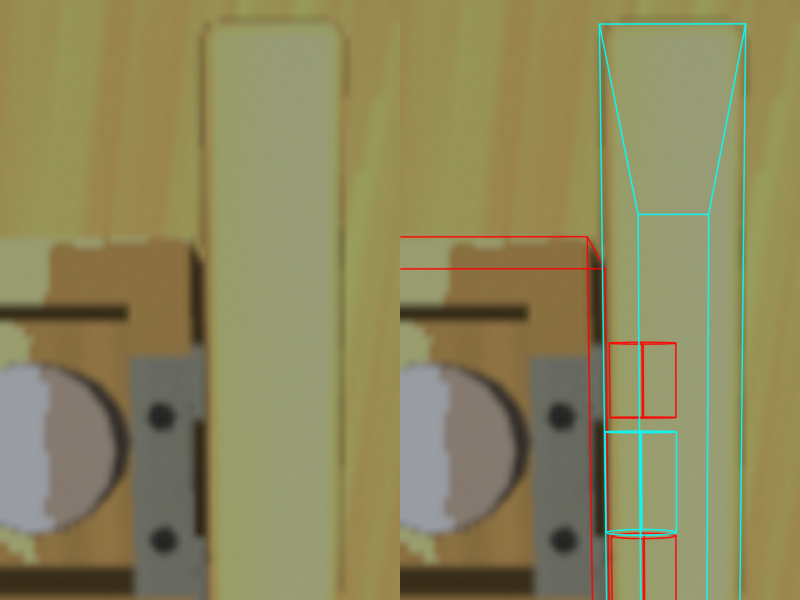

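arm_command([
  {"xyz": [0.0004, -0.0004, 0], "turn": [0, 0, 0]},
  {"xyz": [0, 0, -0.003], "turn": [0, 0, 0]},
  {"xyz": [0, 0, -0.004], "turn": [0, 0, 0]},
  {"xyz": [0, 0, -0.003], "turn": [0, 0, 0]},
  {"xyz": [0, 0, 0], "turn": [0, 0, 0]},
  {"xyz": [0, 0, 0], "turn": [0, 0, 0]},
])

```text
clock: 11.62
eef_pos: [598.9, -223.0, 242.2]
eef_rot: [3.141, 0.0, 1.713]
wrist_force: [0.0, -0.7, -2.5]
finger_gap: 11.7
```

arm_command([
  {"xyz": [0, 0, -0.003], "turn": [0, 0, 0]},
  {"xyz": [0, 0, -0.003], "turn": [0, 0, 0]},
  {"xyz": [0, 0, -0.002], "turn": [0, 0, 0]},
  {"xyz": [0, 0, 0], "turn": [0, 0, 0]},
  {"xyz": [0, 0, 0], "turn": [0, 0, 0]},
])

```text
clock: 12.25
eef_pos: [598.9, -223.0, 234.1]
eef_rot: [3.141, 0.0, 1.713]
wrist_force: [-0.7, 0.0, -2.6]
finger_gap: 11.5
```

```bash
python3 snap.py f1 wrist side scene; python3 - <<'E'
from ov import *
s,d=pickle.load(open('f1.pkl','rb'))
def pair(cn,w,f,out):
    x0,y0,x1,y1=w
    draw('f1',cn,w,f,out)
    im=cv2.resize(d[cn]['color'][y0:y1,x0:x1,::-1],None,fx=f,fy=f,interpolation=cv2.INTER_CUBIC)
    o=np.hstack([im,cv2.imread(out)]); cv2.imwrite(out,o); print(o.shape)
pair('side',(215,125,260,180),8,'pics/f1a.png')
pair('scene',(125,215,225,315),4,'pics/f1b.png')
E
```

```text
{'clock': 12.25, 'qd': [0.0, -0.0004, -0.0006, 0.0003, -0.0003, 0.0002], 'eef_pos': [598.8924, -223.0059, 234.1263], 'eef_rot': [3.1415, 0.0001, 1.7128], 'wrist_force': [-0.6996, 0.0396, -2.586], 'finger_gap': 11.5244}
(440, 720, 3)
(400, 800, 3)
```

View pics/f1a.png

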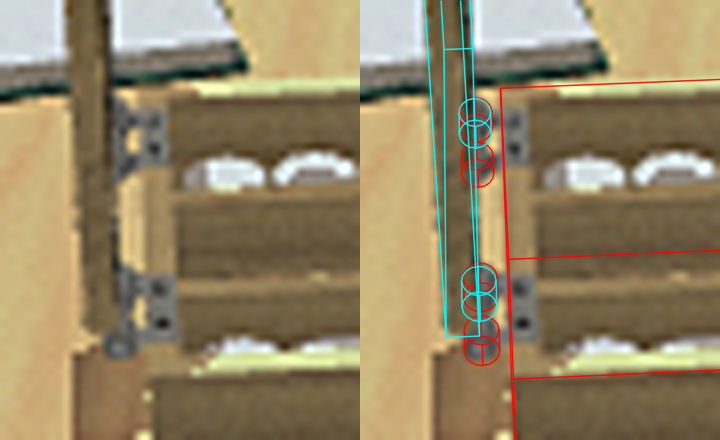

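View pics/f1b.png

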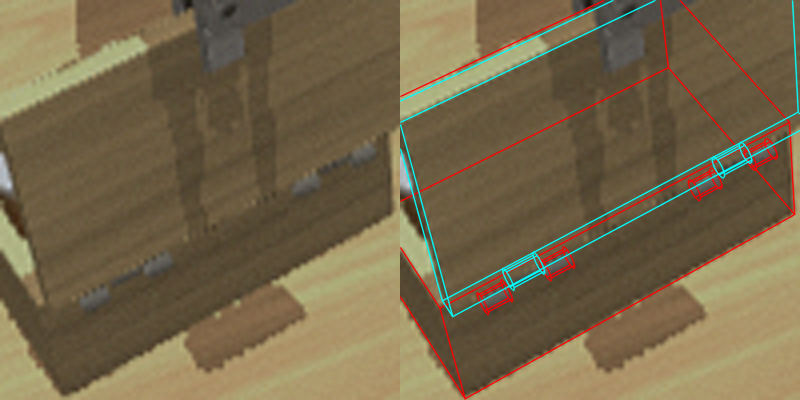

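arm_command([
  {"xyz": [0, 0, -0.002], "turn": [0, 0, 0]},
  {"xyz": [0, 0, -0.002], "turn": [0, 0, 0]},
  {"xyz": [0, 0, -0.002], "turn": [0, 0, 0]},
  {"xyz": [0, 0, 0], "turn": [0, 0, 0]},
  {"xyz": [0, 0, 0], "turn": [0, 0, 0]},
])

```text
clock: 13.02
eef_pos: [598.9, -223.0, 228.1]
eef_rot: [3.142, 0.0, 1.713]
wrist_force: [-0.8, -0.3, -3.6]
finger_gap: 12.1
```

arm_command([
  {"xyz": [0, 0, -0.0013], "turn": [0, 0, 0]},
  {"xyz": [0, 0, -0.0013], "turn": [0, 0, 0]},
  {"xyz": [0, 0, 0], "turn": [0, 0, 0]},
  {"xyz": [0, 0, 0], "turn": [0, 0, 0]},
  {"xyz": [0, 0, 0], "turn": [0, 0, 0]},
  {"xyz": [0, 0, 0], "turn": [0, 0, 0]},
])

```text
clock: 13.78
eef_pos: [598.9, -223.0, 225.5]
eef_rot: [-3.142, -0.0, 1.713]
wrist_force: [-0.2, -0.9, -3.0]
finger_gap: 11.9
```

```bash
python3 snap.py g1 wrist side scene; python3 - <<'E'
from ov import *
s,d=pickle.load(open('g1.pkl','rb')); print(s['moment'])
def pair(cn,w,f,out):
    x0,y0,x1,y1=w
    draw('g1',cn,w,f,out)
    im=cv2.resize(d[cn]['color'][y0:y1,x0:x1,::-1],None,fx=f,fy=f,interpolation=cv2.INTER_CUBIC)
    o=np.hstack([im,cv2.imread(out)]); cv2.imwrite(out,o); print(o.shape)
pair('side',(215,125,260,180),8,'pics/g1a.png')
pair('scene',(135,240,185,300),8,'pics/g1b.png')
pair('scene',(185,220,230,280),8,'pics/g1c.png')
pair('wrist',(200,20,280,160),5,'pics/g1d.png')
o=cv2.imread('pics/g1d.png');cv2.imwrite('pics/g1d.png',o[:600])
E
```

```text
{'clock': 13.775, 'qd': [-0.0007, -0.0013, 0.0016, -0.0, 0.0006, -0.0004], 'eef_pos': [598.8728, -222.9725, 225.4592], 'eef_rot': [-3.1416, -0.0, 1.7128], 'wrist_force': [-0.2478, -0.8713, -2.9622], 'finger_gap': 11.9075}
[-0.11517174  0.04216437 -0.03024057]
(440, 720, 3)
(480, 800, 3)
(480, 720, 3)
(700, 800, 3)
```

View pics/g1a.png

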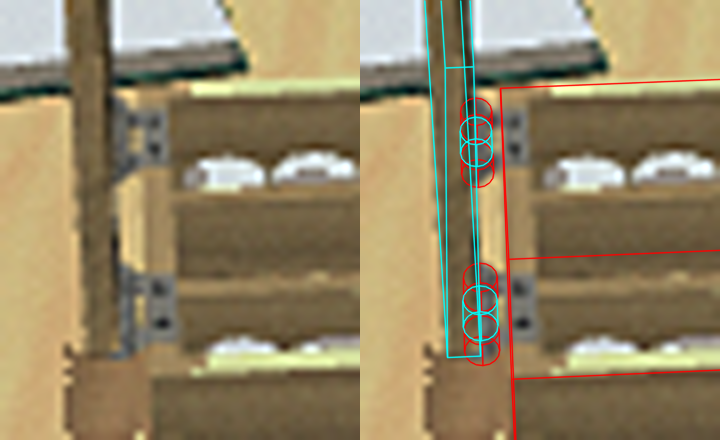

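View pics/g1b.png

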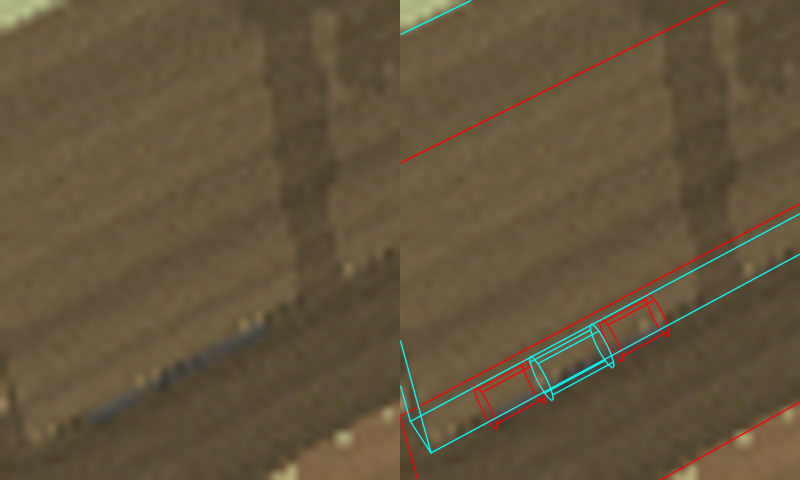

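View pics/g1c.png

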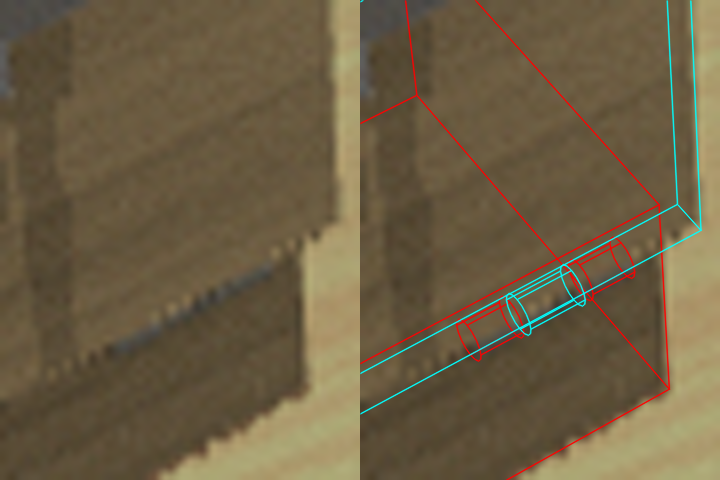

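View pics/g1d.png

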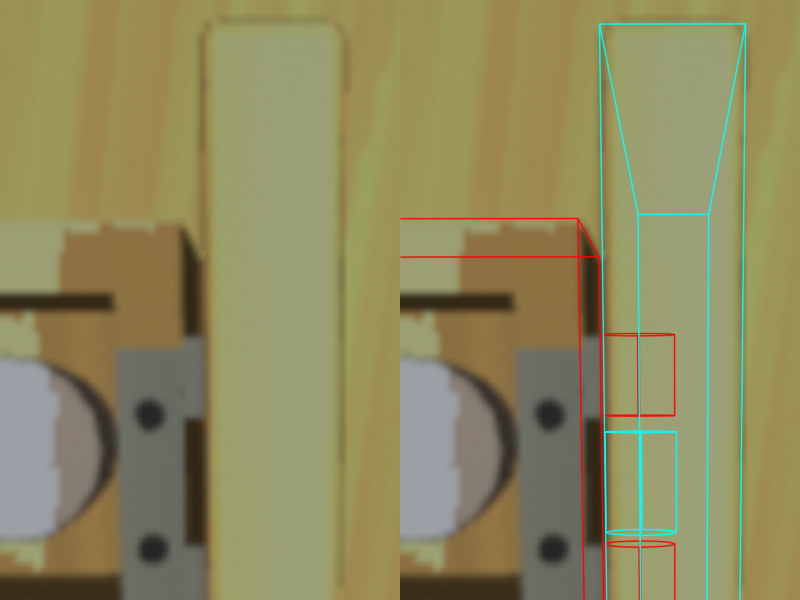

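arm_command([
  {"xyz": [0.0001, -0.0006, 0], "turn": [0, 0, 0]},
  {"xyz": [0, 0, 0], "turn": [0, 0, 0]},
  {"xyz": [0, 0, 0], "turn": [0, 0, 0]},
  {"xyz": [0, 0, 0], "turn": [0, 0, 0]},
  {"xyz": [0, 0, 0], "turn": [0, 0, 0]},
  {"xyz": [0, 0, 0], "turn": [0, 0, 0]},
])

```text
clock: 14.68
eef_pos: [599.0, -223.6, 225.4]
eef_rot: [-3.142, 0.0, 1.713]
wrist_force: [-0.7, -0.3, -2.9]
finger_gap: 11.7
```

```bash
python3 snap.py k1 wrist side scene; python3 snap.py k2 wrist; python3 snap.py k3 wrist; python3 - <<'E'
from ov import *
s,d=pickle.load(open('k1.pkl','rb'))
crop(d['wrist']['color'],190,15,290,115,6,'pics/k1a.png')
crop(d['side']['color'],200,100,300,200,6,'pics/k1b.png')
# edge-based residuals: gradients in wrist and side for the lid
E
```

```text
{'clock': 14.675, 'qd': [0.0011, -0.0008, 0.0003, 0.0002, -0.0001, -0.0007], 'eef_pos': [598.9838, -223.5801, 225.4306], 'eef_rot': [-3.1416, 0.0, 1.7128], 'wrist_force': [-0.6795, -0.3178, -2.8919], 'finger_gap': 11.6598}
{'clock': 14.825, 'qd': [0.0001, -0.0003, -0.0018, -0.0006, -0.0027, -0.0018], 'eef_pos': [598.9848, -223.5571, 225.4893], 'eef_rot': [3.1416, 0.0, 1.7129], 'wrist_force': [0.1629, 0.2117, -1.3797], 'finger_gap': 11.5559}
{'clock': 14.875, 'qd': [-0.0008, -0.0006, -0.0002, 0.0002, 0.0005, -0.0013], 'eef_pos': [598.9752, -223.5693, 225.4257], 'eef_rot': [-3.1416, -0.0, 1.7128], 'wrist_force': [0.9159, 0.0697, -1.6471], 'finger_gap': 11.6493}
```

View pics/k1b.png

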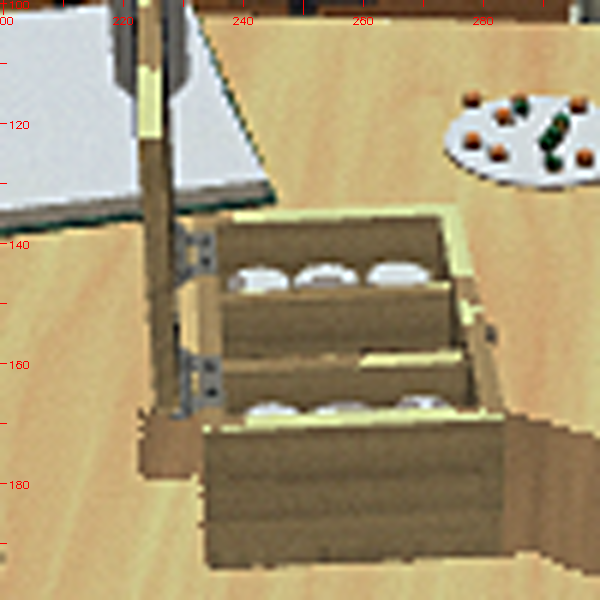

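View pics/k1_scene.png

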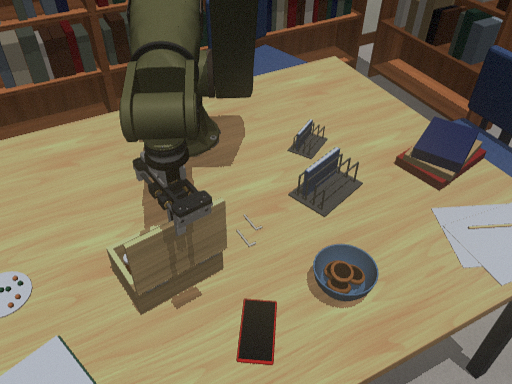

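```bash
python3 - <<'E'
from ov import *
s,d=pickle.load(open('k1.pkl','rb')); s0,d0=pickle.load(open('v0.pkl','rb'))
c=d['side']; g=cv2.cvtColor(c['color'],cv2.COLOR_RGB2GRAY).astype(float)
p,R=lidpose(s)
# project near-left(+y) end outer/inner edges of lid at z
for z in (55,40,20,0,-20,-40,-60):
    q=proj(c,np.array([[6,110,z],[-6,110,z]])@R.T+p); r=int(round(q[0,1]))
    print(z,q.round(2).tolist(), c['color'][r,219:236].sum(1).tolist())
Rb=Ro.from_euler('z',BOX[2]).as_matrix()
K=np.array([(85.5,y+o+(7),85) for y in(65,-65) for o in(18.5,-18.5)])@Rb.T+[BOX[0],BOX[1],0]
print(proj(c,K).round(2).tolist())
crop(d0['side']['color'],220,130,245,175,16,'pics/z1.png')
E
```

```text
55 [[222.88, 129.05], [227.32, 128.88]] [640, 648, 654, 683, 341, 235, 259, 269, 221, 202, 711, 662, 653, 648, 652, 654, 663]
40 [[223.2, 133.97], [227.6, 133.8]] [360, 361, 350, 377, 278, 289, 276, 286, 328, 141, 210, 240, 239, 229, 189, 147, 101]
20 [[223.61, 140.41], [227.96, 140.23]] [500, 492, 500, 532, 550, 315, 276, 262, 298, 136, 281, 303, 224, 319, 268, 195, 365]
0 [[224.01, 146.69], [228.31, 146.52]] [515, 516, 511, 512, 526, 390, 278, 277, 248, 211, 238, 381, 567, 508, 390, 385, 399]
-20 [[224.4, 152.85], [228.66, 152.67]] [508, 506, 507, 498, 512, 397, 241, 253, 265, 267, 289, 546, 526, 527, 360, 382, 400]
-40 [[224.78, 158.86], [228.99, 158.68]] [510, 509, 498, 511, 503, 510, 306, 244, 268, 293, 177, 308, 261, 343, 357, 356, 363]
-60 [[225.16, 164.75], [229.33, 164.57]] [508, 501, 491, 490, 500, 511, 470, 276, 295, 274, 228, 331, 256, 346, 340, 206, 80]
[[229.76, 168.37], [229.6, 161.65], [229.22, 146.19], [229.08, 140.54]]
```

View pics/z1.png

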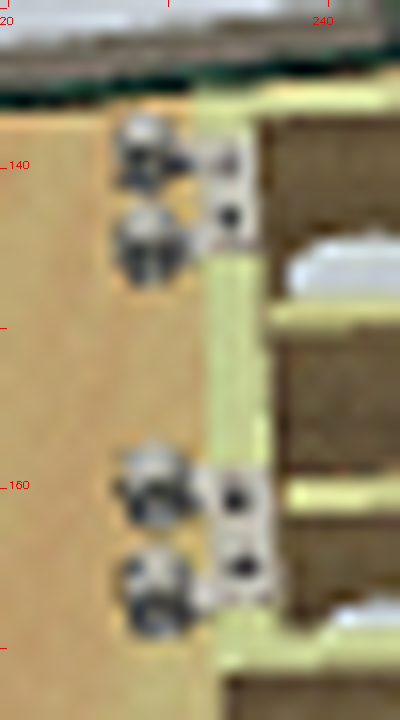

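```bash
python3 - <<'E'
from ov import *
s,d=pickle.load(open('k1.pkl','rb')); s0,d0=pickle.load(open('v0.pkl','rb')); sb,db=pickle.load(open('b1.pkl','rb'))
Rb=Ro.from_euler('z',BOX[2]).as_matrix(); B=lambda P:np.atleast_2d(P)@Rb.T+[BOX[0],BOX[1],0]
c=d0['side']
for y in (-20,-10,0,10,20,30):
    q=proj(c,B([75,y,85]))[0]; r=int(round(q[1])); print('wall',y,q.round(2),c['color'][r,228:238].tolist()[0:10])
for P in K if (K:=[(85.5,65+18.5,85),(85.5,46.5,85),(85.5,-46.5,85),(85.5,-83.5,85)]) else []:
    q=proj(c,B(P))[0]; r=int(round(q[1])); print('kn',P[1],q.round(2),[c['color'][rr,224:236].sum(1).tolist() for rr in (r-1,r,r+1)])
w=db['wrist']
for P in K:
    q=proj(w,B(P),sb)[0]; e=proj(w,B([(79,P[1],85),(92,P[1],85)]),sb)[:,0]; r=int(round(q[1])); print('wr',P[1],q.round(2),e.round(2),w['color'][r,237:258].sum(1).tolist())
w=d['wrist']; p,R=lidpose(s)
for y in (100,80,60,40,20,):
    q=proj(w,np.array([[-6,y,75],[6,y,75]])@R.T+p,s); r=int(round(q[0,1])); print('lid',y,q.round(2).tolist(),w['color'][r,237:246].sum(1).tolist(),w['color'][r,262:272].sum(1).tolist())
E
```

```text
wall -20 [232.58 149.14] [[191, 163, 108], [189, 163, 111], [193, 171, 117], [190, 168, 118], [193, 176, 124], [194, 203, 146], [193, 203, 144], [195, 204, 146], [166, 156, 111], [204, 206, 139]]
wall -10 [232.64 150.75] [[192, 166, 116], [191, 167, 114], [189, 166, 115], [192, 169, 118], [187, 171, 117], [195, 205, 148], [193, 199, 142], [197, 207, 147], [138, 133, 95], [90, 73, 50]]
wall 0 [232.7  152.38] [[192, 167, 116], [187, 166, 113], [190, 166, 117], [190, 165, 115], [187, 162, 111], [195, 209, 148], [194, 204, 144], [198, 206, 147], [177, 180, 126], [92, 75, 54]]
wall 10 [232.77 154.04] [[191, 168, 115], [193, 169, 116], [188, 164, 114], [187, 160, 112], [189, 167, 115], [190, 204, 144], [196, 206, 145], [198, 208, 149], [177, 179, 126], [85, 66, 50]]
wall 20 [232.83 155.71] [[192, 165, 113], [188, 162, 109], [192, 168, 112], [195, 170, 118], [193, 169, 116], [192, 204, 144], [194, 202, 143], [197, 204, 146], [206, 217, 155], [66, 51, 29]]
wall 30 [232.9  157.41] [[195, 162, 107], [186, 173, 141], [184, 164, 121], [193, 166, 112], [188, 166, 109], [194, 208, 149], [197, 206,
[... 1484 characters left out ...]

lid 100 [[239.72, 50.62], [268.37, 50.58]] [394, 386, 363, 330, 363, 397, 416, 421, 424] [435, 433, 433, 430, 418, 391, 358, 379, 384, 392]
lid 80 [[240.33, 100.2], [267.88, 100.16]] [315, 313, 309, 292, 293, 375, 407, 421, 423] [435, 437, 435, 430, 414, 376, 335, 384, 390, 393]
lid 60 [[240.9, 146.09], [267.42, 146.06]] [239, 131, 111, 138, 236, 348, 393, 415, 422] [436, 435, 435, 423, 396, 330, 261, 294, 364, 377]
lid 40 [[241.43, 188.7], [267.0, 188.67]] [293, 203, 123, 117, 143, 210, 263, 289, 304] [436, 436, 432, 418, 368, 254, 251, 257, 301, 365]
lid 20 [[241.92, 228.36], [266.61, 228.34]] [146, 146, 147, 145, 130, 160, 250, 276, 300] [331, 326, 313, 279, 221, 120, 140, 145, 143, 147]
```

```bash
python3 - <<'E'
from ov import *
s,d=pickle.load(open('k1.pkl','rb')); s0,d0=pickle.load(open('v0.pkl','rb'))
c=d['side']; p,R=lidpose(s)
q=proj(c,np.array([[0,110,-75],[0,110,75],[0,-110,75]])@R.T+p); print(q.round(2))
for u in (226,227,228): print(u,c['color'][164:174,u].tolist())
for u in (224,225): print(u,c['color'][116:128,u].sum(1).tolist())
Rb=Ro.from_euler('z',BOX[2]).as_matrix(); B=lambda P:np.atleast_2d(P)@Rb.T+[BOX[0],BOX[1],0]
c=d0['side']
for x in (-60,-30,0,30,60):
    q=proj(c,B([(x,110,85),(x,110,0)])); u=int(round(q[0,0])); u2=int(round(q[1,0])); r=int(q[0,1]);r2=int(q[1,1])
    print(x,q.round(2).tolist(),r-4,c['color'][r-4:r+5,u].sum(1).tolist(),r2-4,c['color'][r2-4:r2+5,u2].sum(1).tolist())
E
```

```text
[[227.5  168.99]
 [224.7  122.27]
 [224.49  90.35]]
226 [[103, 88, 63], [114, 95, 67], [108, 92, 66], [110, 94, 65], [142, 124, 86], [132, 107, 76], [134, 109, 81], [136, 107, 76], [138, 112, 79], [139, 108, 77]]
227 [[116, 99, 67], [119, 103, 73], [112, 96, 68], [114, 96, 66], [139, 119, 84], [136, 107, 73], [139, 108, 74], [141, 110, 77], [135, 107, 75], [138, 108, 74]]
228 [[117, 101, 70], [113, 96, 65], [113, 98, 64], [115, 98, 66], [137, 118, 80], [98, 89, 73], [146, 115, 82], [139, 113, 77], [143, 111, 79], [147, 118, 82]]
224 [584, 585, 585, 573, 587, 596, 627, 241, 244, 265, 272, 255]
225 [590, 580, 589, 604, 593, 611, 634, 247, 272, 291, 268, 268]
-60 [[279.43, 169.89], [278.58, 192.92]] 165 [348, 261, 353, 571, 582, 243, 229, 269, 257] 188 [260, 269, 249, 225, 227, 508, 491, 484, 475]
-30 [[269.25, 170.33], [268.84, 193.37]] 166 [528, 638, 542, 569, 319, 223, 246, 261, 261] 189 [268, 266, 233, 206, 450, 501, 491, 483, 484]
0 [[259.05, 170.78], [259.08, 193.83]] 166 [177, 658, 598, 550, 494, 218, 223, 252, 265] 189 [251, 256, 242, 233, 219, 495, 480, 471, 469]
30 [[248.82, 171.23], [249.29, 194.28]] 167 [175, 388, 563, 567, 315, 215, 251, 252, 262] 190 [258, 258, 256, 232, 446, 501, 466, 482, 485]
60 [[238.58, 171.68], [239.49, 194.73]] 167 [217, 180, 377, 575, 499, 233, 247, 257, 267] 190 [251, 263, 237, 236, 224, 478, 466, 456, 460]
```

```bash
python3 -c "
from cell import *
print(read_state()['eef_pos']); print(sign_off())"
```

```text
[ 598.97980136 -223.56655867  225.44064026]
the job is handed in; nothing more can be done
None
```

I took the lid out of the rack by its upper edge and brought it upright to the back of the box with its inner face towards the box. I lowered it until each lid knuckle sat in its gap, then handed in at 14.9 s. The arm is holding the lid still there at 30 N grip.

**Weight and contact:** The wrist force read about 1.4 to 3 N downward, roughly the lid's own weight, and almost nothing sideways. Nothing was touching the box, and nothing was forced on the way down.

**Position:** The tool's height puts the pin holes within about 0.1 mm of the box's hole height. The wrist camera puts the hinge axes within about 0.1 mm of each other front to back. Tool and box yaw agree to about 0.001 rad.

**Disagreements between checks:**
- **Front to back:** the side camera's wall edge suggested the lid was about 0.15 mm too far forward, and its blurrier view of the knuckles suggested up to 0.7 mm.
- **Height:** the side camera left about 0.4 mm unexplained.
- **Along the hinge line:** the wrist and scene cameras both put the lid 0.8–0.9 mm off. I moved it 0.6 mm to correct that; the play is 2.5 mm each way.

The panel hides the lid's knuckles in the final pose, so I worked out the hole alignment from measurements rather than seeing it directly. The pins, phone and bowl look untouched in the final scene picture.

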